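# Reverse returned bench tools in a spring clip and rack them blade-first under the roof

## Robot

A 7-joint arm with a two-finger parallel gripper is mounted at the origin on the work surface. World frame = base frame: x ahead of the robot, y to its left, z up, the work surface at z = 0. Lengths are in m, angles in rad, forces in N, time in s.
With the tool pointing down it reaches from about 0.4 to 0.85 m from the base axis. Payload 4.4 kg.
Tool frame: the origin (TCP) lies on the mounting face of the last link; the fingertips stand 199 mm ahead of it and the grasp point (between the pads) lies 180 mm ahead of it; x points along the fingers, y is the direction in which the jaws open and shut, and the axes are right-handed (so a half turn about x gives the same grasp; the last joint's range is limited). The gripper opens to 94 mm and grips with 3 to 60 N. Pads are 16 mm wide; open, the fingers measure 119 mm over their backs; the gripper's body (75 mm by 177 mm) begins 78 mm behind the grasp point.
Start: joints at [1.112, 0.628, 0.038, 1.517, -0.027, 0.996, -0.02], TCP at [0.249, -0.601, 0.405] pointing down, gripper open.
Joint ranges: [-3.06, 3.06], [-0.37, 2.12], [-1.25, 1.32], [0.18, 2.47], [-1.1, 4.24], [0.23, 1.98], [-2.94, 2.94]. Speed limits (rad/s): [2.57, 2.57, 3.14, 3.14, 3.14, 3.14, 3.14].

## Interface

Orientations are given as a 3x3 rotation matrix whose columns are the frame's x, y, z axes.
In Python, from rig import env gives the robot as it stands. The module is installed in compiled form; this text tells all that it offers.
- The arm moves only by the tool apply_moves, never from a script. Its argument "deltas" is a list of rows, each a list of 3 entries, a list of its own where there are three numbers: the closure in counts, from 0 (fully open) to 255 (shut), then the shift along the tool's x, y, z in cm, then the turn about the tool's x in rad. In form: [[fingers, [dx, dy, dz], roll], ...]. A call has 1 to 5 rows; each row is the pose to reach, as a shift and turn from the pose measured when the call began, along the tool's axes at that moment; what a row does not reach only later rows make up. A row lasts 1/8 s, in which the tool goes at most 62.5 mm and 10.7 degrees, less where a joint would pass 70% of its speed; a pose out of reach is approached as far as the arm can. A call with a gripper value outside its range is refused whole. The fingers move at their own pace and stop on an object; "grip_force" is the grip in N (left out, the last holds). Time passes only in rows, so rows that repeat a pose let the fingers close. It gives the time, the measured TCP pose, the force and the opening at its end, in the units of the state.
- env.sense(): the state, without advancing time (a new reading comes with each control period).
- env.get_image(name): name is "scene" or "top" or "wrist"; returns the picture (480x640x3 uint8, blue, green, red); there is no depth.
- env.camera_model(name): a dict with "fx", "fy", "cx", "cy" (pixels), "cam_to_world" (4x4, takes a point from camera to world coordinates); the wrist camera has in their place "mount" (4x4, takes a point from camera to tool coordinates, whose origin is the TCP and whose axes are the tool frame's). Camera axes: x right, y down, z forward; pixel columns grow to the right and rows downward; lengths in m; the calibration is good to about 2 mm. A picture is of the moment at which its call begins: read the wrist's pose just before it. camera_model takes no time and is no camera call.
- env.close_job(): hands the job in, once; it reports no verdict.
Trained networks look in the newest picture that a camera, given by its name, has taken for a name from the list of things; names that differ only in an ending like _2 or _b are one class to them, and where a whole thing is asked for, a point or a joint stands for the part that bears it (a point fixed in the world has none). Each returns a list of dicts, best first, with "confidence" (0 to 1); they miss things now and then, are a little off and sometimes report something else, mostly with a low value. They report only what shows in the picture. A call takes as long as a camera call. They do not tell look-alikes from the thing itself.
- env.cut_out(camera, target): "region" (480x640 bool, what is visible of it).
- env.tip_of(camera, target): "at" ([x, y, z] in m, in world coordinates, good to about 4 mm: a listed point, or the origin of a listed thing).
The state is a dict: "clock": time; "joint_pos": joint angles; "dq": joint speeds; "effort": joint torques, N m; "tcp_pos": TCP position; "eef_rot": TCP orientation; "ft_force": force on the tool from outside, world axes, zero at the start; "wrist_torque": the same for the moment, N m; "grip_width": finger opening in m.
Only numpy, scipy, OpenCV 4.12 (cv2) and the standard library are available. Lean on these libraries where they do the work, as an engineer would, in place of code of your own. Each camera call takes 0.05 s, during which the arm holds its last target. There are 200 camera calls.

## Task

The hand tools came back with their handles tucked under the tray's clear cover: one at a time, the scraper first, then the chisel, then the file (whichever are there), draw each out by its shank, snap its neck into the spring clip and let go, then take it again from the other side by its handle. Slide it blade-first under the roof of the storage rack and lower it until its neck lies right down in a free fork, handle resting on the rail outside, and let go before fetching the next one. Leave everything else on the bench where it is.

Things in the scene. Friction and masses are not known exactly. Their poses are not given: they have to be found in the camera images.
- scraper: Broad scraper, 235 mm long. Origin: neck centre; +x to the blade tip. Along x, in mm: black handle 18 x 18 from -120 to -20, steel neck 12 x 12 to +20, dark shank 10 x 10 to +75, then flat blade 26 wide, 4 thick, to +115. All square and centred on x, so any side may face up. About 90 g, balanced within 10 mm of the origin. May be absent.
- chisel: Narrow chisel, 235 mm long. Origin: neck centre; +x to the blade tip. Along x, in mm: black handle 18 x 18 from -120 to -20, steel neck 12 x 12 to +20, dark shank 10 x 10 to +75, then flat blade 15 wide, 4 thick, to +115. All square and centred on x, so any side may face up. About 90 g, balanced within 10 mm of the origin. May be absent.
- file: Slim file, 255 mm long. Origin: neck centre; +x to the blade tip. Along x, in mm: black handle 18 x 18 from -120 to -20, steel neck 12 x 12 to +20, dark shank 10 x 10 to +75, then bar 8 wide, 6 thick, to +135. All square and centred on x, so any side may face up. About 90 g, balanced within 10 mm of the origin. May be absent.
- tray: Return tray, fixed: pale plate 270 (x) x 290 (y) x 4 mm; origin: centre of its underside on the bench. The tools start in it side by side, about 75 mm apart in y, blades to about +x, necks near x = 0 on a 3 mm rubber strip, axes 13 mm above the bench. Necks, shanks and blades are uncovered; draw a tool out towards +x.
- tray_cover (a point): Middle of the front edge of the tray's clear cover (tray x = -25 mm), 52 mm above the bench; axes as tray. The cover (5 mm thick) runs from here 115 mm to -x over the handles, with side walls at y = +-141 mm and a back wall at x = -137 mm (tray frame); its front is open.
- clip: Spring clip, fixed, on an aluminium block 50 (x) x 60 (y) x 30 mm; origin: centre of its underside on the bench. Two pairs of bent spring wires, 9 mm either side of x = 0, open at the top (26 mm wide, 88 mm above the bench), narrow to 6 mm at 66 mm height, 12 mm wide below. Tools lie along x, handle and shank sticking out freely at either side.
- clip_seat (a point): Where the neck centre (tool origin) lies when snapped home, 56 mm above the bench; axes as clip. The neck is pressed straight down between the wires (about 5 to 10 N) onto a rest 26 mm long, top 50 mm above the bench, snaps under the bends, and comes out by an upward pull of about that force.
- rack: Storage rack, fixed; origin on the bench beneath the middle fork; blades go in towards +x. A cross bar at x = 0 (12 mm thick, top at 50 mm) bears three wire forks, 80 mm apart in y, 19 mm wide inside, flaring to 40 mm at their tips at 74 mm height. Plain 12 mm rails at x = 50 mm (top at 50 mm) and x = -108 mm (top at 47 mm) carry shanks and handle ends.
- rack_roof (a point): Middle of the front lower edge of the rack's white roof (rack x = 25 mm), 118 mm above the bench; axes as rack. The roof (8 mm thick) runs from here 140 mm to +x; side walls at y = +-137 mm from x = 70 mm, back wall at x = 159 mm. A tool slides in level under it and over the fork tips, its axis 90 to 95 mm above the bench.
- fork0 (a point): Fork 0 of the rack (y = -80 mm in the rack's frame): where the centre of a seated neck (tool origin) lies, 56 mm above the bench. Axes as rack.
- fork1 (a point): Fork 1 of the rack (y = 0 mm in the rack's frame): where the centre of a seated neck (tool origin) lies, 56 mm above the bench. Axes as rack.
- fork2 (a point): Fork 2 of the rack (y = 80 mm in the rack's frame): where the centre of a seated neck (tool origin) lies, 56 mm above the bench. Axes as rack.
- scraper_tip (a point): Tip of the blade of the scraper, on its x axis; axes as the tool.
- chisel_tip (a point): Tip of the blade of the chisel, on its x axis; axes as the tool.
- file_tip (a point): Tip of the blade of the file, on its x axis; axes as the tool.
- spool: Small white spool lying flat, 90 mm across, 34 mm high; bystander. Origin: centre of underside.
- glue: White bottle 44 mm across, 100 mm high; bystander. Origin: centre of underside.
- jar: Grey jar 60 mm across, 60 mm high; bystander. Origin: centre of underside.
- bracket: Grey printed angle bracket 50 x 40 mm, 40 mm high; bystander. Origin: centre of underside.
- gear: White printed disc 44 mm across, 16 mm high; bystander. Origin: centre of underside.
Mind the look-alikes: they are no part of the job. Leave any green look-alike of the chisel alone. What is shaped like the clip but purple is not meant.

How it is judged:
By the outcome, as a careful person would: the job done as asked, in the order asked, and still so for the second after the job is handed in, with the robot touching nothing.
Of scraper, chisel, file only 2 to 3 are there at a start; the rules pass over those that are not, and their reading is None.
At some moment in a run one of scraper, chisel, file may be knocked a few centimetres aside while the robot is not near it.
Once in a run the grip may slacken for a moment while it holds something.
It also fails if it takes over 210 s, if anything falls off the work surface, if the arm or the gripper's body presses on something with over 40 N, if the wrist force passes 120 N, or if a joint passes its speed limit or range.

## Working session

There is one attempt and no reset: what is moved stays moved. The work goes in short steps, Python scripts to look and compute and a tool call to move; the robot and the scene stay as the last step left them, time stands still between calls to the robot, and variables do not carry over. Pictures are saved under pics/ and viewed, about 12 in all and at most 16, crops included, and the job is handed in when it is done.

Besides the shell and the picture viewer there is one more tool, called in YAML: its name, and indented under it one key for each argument. apply_moves: Moves the arm, as the interface text tells. Its arguments: {"type":"object","properties":{"deltas":{"type":"array"},"grip_force":{"type":"number"}},"required":["deltas"]}

```bash
mkdir -p pics; cat > h.py <<'E'
import numpy as np,cv2,json
from rig import env
np.set_printoptions(precision=4,suppress=True)
def ray(cam,u,v,s=None):
    m=env.camera_model(cam)
    if cam=='wrist':
        s=s or env.sense();T=np.eye(4);T[:3,:3]=s['eef_rot'];T[:3,3]=s['tcp_pos'];C=T@np.array(m['mount'])
    else: C=np.array(m['cam_to_world'])
    d=C[:3,:3]@np.array([(u-m['cx'])/m['fx'],(v-m['cy'])/m['fy'],1]);return C[:3,3],d
def atz(cam,u,v,z,s=None):
    o,d=ray(cam,u,v,s);return o+d*(z-o[2])/d[2]
def proj(cam,p,s=None):
    m=env.camera_model(cam)
    if cam=='wrist':
        s=s or env.sense();T=np.eye(4);T[:3,:3]=s['eef_rot'];T[:3,3]=s['tcp_pos'];C=T@np.array(m['mount'])
    else: C=np.array(m['cam_to_world'])
    q=np.linalg.inv(C)@np.append(p,1);return q[0]/q[2]*m['fx']+m['cx'],q[1]/q[2]*m['fy']+m['cy']
def snap(cam,name):
    im=env.get_image(cam);cv2.imwrite('pics/%s.png'%name,im);return im
def st():
    s=env.sense();print('t',round(s['clock'],2),'tcp',np.array(s['tcp_pos']),'w',s['grip_width'],'F',np.array(s['ft_force']));print(np.array(s['eef_rot']));print('q',np.array(s['joint_pos']));return s
E
python3 - <<'E'
from h import *
st()
for c in('top','scene'):
    snap(c,c+'0')
    m=env.camera_model(c);print(c,m['fx'],np.array(m['cam_to_world']))
    for n in ['scraper','chisel','file','scraper_tip','chisel_tip','file_tip','tray','tray_cover','clip','clip_seat','rack','rack_roof','fork0','fork1','fork2']:
        print(n,[(np.array(r['at']).round(3).tolist(),round(r['confidence'],2)) for r in env.tip_of(c,n)][:4])
print(np.array(env.camera_model('wrist')['mount']))
E
```

```text
t 0.0 tcp [ 0.2487 -0.6002  0.4038] w 0.09385139818378595 F [-0.5002  0.5113  0.3474]
[[-0.0007  0.3827 -0.9239]
 [ 0.0017 -0.9239 -0.3827]
 [-1.     -0.0018  0.    ]]
q [ 1.1122  0.6293  0.0384  1.5183 -0.027   0.9963 -0.02  ]
top 435.2119485143613 [[-0.0077 -0.9826  0.1857  0.3021]
 [-1.      0.0076 -0.001   0.0376]
 [-0.0004 -0.1857 -0.9826  0.9027]
 [ 0.      0.      0.      1.    ]]
scraper [([0.354, 0.123, 0.002], 0.55)]
chisel [([0.178, 0.298, 0.007], 0.85), ([0.498, 0.35, 0.009], 0.84), ([0.593, -0.279, 0.06], 0.31)]
file [([0.575, 0.358, 0.01], 0.79), ([0.496, 0.371, 0.05], 0.39)]
scraper_tip []
chisel_tip [([0.072, 0.254, 0.004], 0.92), ([0.503, 0.238, 0.013], 0.85)]
file_tip [([0.574, 0.218, 0.011], 0.6)]
tray [([0.502, 0.347, -0.0], 0.66), ([0.575, 0.357, 0.008], 0.62)]
tray_cover [([0.496, 0.372, 0.045], 0.56)]
clip [([0.71, 0.139, 0.001], 0.61), ([0.55, 0.032, 0.001], 0.59)]
clip_seat [([0.549, 0.035, 0.053], 0.97), ([0.708, 0.141, 0.054], 0.91)]
rack [([0.512, -0.282, -0.001], 0.87)]
rack_roof [([0.512, -0.31, 0.116], 0.83)]
fork0 [([0.51, -0.283, 0.055], 0.88), ([0.59
[... 1044 characters left out ...]
.75), ([0.551, 0.038, 0.001], 0.61)]
clip_seat [([0.552, 0.037, 0.058], 0.95), ([0.709, 0.144, 0.06], 0.55)]
rack [([0.515, -0.283, 0.002], 0.72), ([0.666, -0.066, 0.002], 0.44)]
rack_roof [([0.517, -0.305, 0.119], 0.86), ([0.706, 0.046, -0.001], 0.23)]
fork0 [([0.435, -0.286, 0.055], 0.92), ([0.515, -0.283, 0.055], 0.57), ([0.597, -0.283, 0.06], 0.57)]
fork1 [([0.435, -0.286, 0.055], 0.92), ([0.515, -0.283, 0.055], 0.57), ([0.597, -0.283, 0.06], 0.57)]
fork2 [([0.435, -0.286, 0.055], 0.92), ([0.515, -0.283, 0.055], 0.57), ([0.597, -0.283, 0.06], 0.57)]
[[ 0.0001 -0.232   0.9727  0.021 ]
 [ 1.     -0.0003 -0.0002  0.0004]
 [ 0.0003  0.9727  0.232  -0.066 ]
 [ 0.      0.      0.      1.    ]]
```

View pics/top0.png

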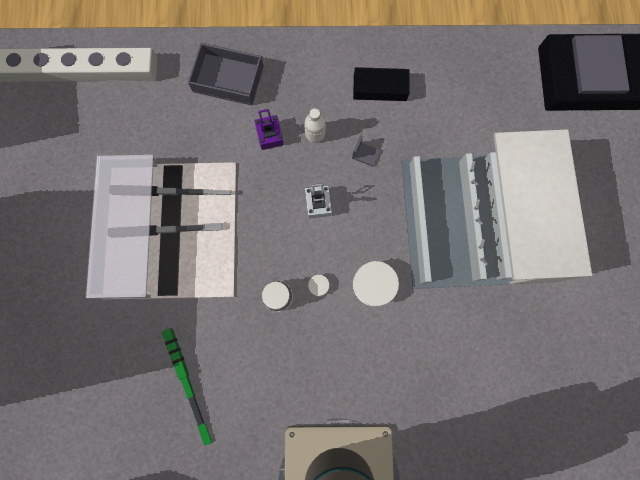

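View pics/scene0.png

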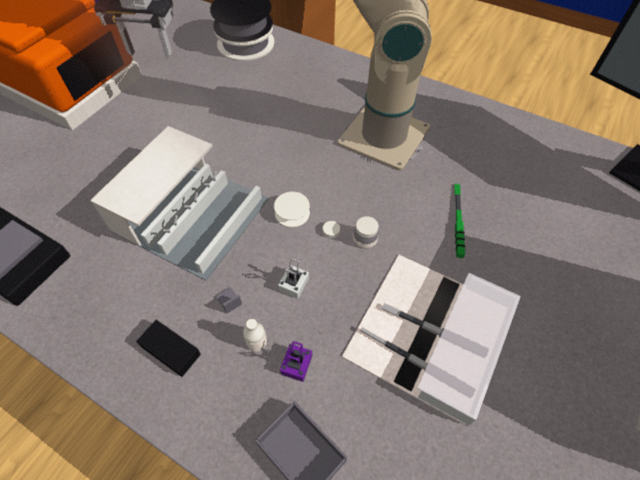

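Two tools are present: the chisel at x≈0.50 (top ≈(170,229)) and the file at x≈0.575 (top ≈(170,190)). There is no scraper. The grey clip is at top (318,200), with a purple look-alike at (268,130). The green look-alike lies at (190,385), and all three rack forks are empty. I'll swing over the rack first to measure it.

apply_moves:
  deltas:
    - [0, [0, -2.5, -4], -0.16]
    - [0, [0, -5, -8], -0.32]
    - [0, [0, -7.5, -12], -0.48]
    - [0, [0, -10, -16], -0.64]
    - [0, [0, -12.5, -20], -0.8]

```text
clock: 2.22
tcp_pos: [0.3865, -0.4072, 0.4049]
eef_rot: [[0.0, 0.931, -0.364], [-0.001, -0.364, -0.931], [-1.0, 0.001, 0.0]]
ft_force: [-0.3, -0.5, -0.6]
grip_width: 0.0939
```

```bash
python3 - <<'E'
from h import *
st()
E
```

```text
t 2.23 tcp [ 0.3865 -0.4072  0.4049] w 0.0938678936067076 F [-0.3471 -0.4829 -0.6385]
[[ 0.0004  0.9313 -0.3643]
 [-0.0005 -0.3643 -0.9313]
 [-1.      0.0006  0.0003]]
q [ 0.8889  0.5047 -0.191   1.7653  0.1193  0.8821  0.2725]
```

apply_moves:
  deltas:
    - [0, [0, 2, -6], -0.12]
    - [0, [0, 4, -12], -0.24]
    - [0, [0, 6.6, -18.4], -0.373]
    - [0, [0, 6.6, -18.4], -0.373]

```text
clock: 2.72
tcp_pos: [0.5181, -0.2552, 0.4053]
eef_rot: [[0.003, 1.0, 0.009], [0.002, 0.009, -1.0], [-1.0, 0.003, -0.002]]
ft_force: [-0.4, 0.3, -0.8]
grip_width: 0.0939
```

```bash
python3 - <<'E'
from h import *
st()
snap('wrist','rack1')
for n in ['rack','rack_roof','fork1']:
    print(n,[(np.array(r['at']).round(4).tolist(),round(r['confidence'],2)) for r in env.tip_of('wrist',n)][:4])
E
```

```text
t 2.73 tcp [ 0.5181 -0.2552  0.4053] w 0.09385848179005642 F [-0.4232  0.2892 -0.7677]
[[ 0.0033  1.      0.0085]
 [ 0.002   0.0085 -1.    ]
 [-1.      0.0033 -0.002 ]]
q [ 0.6083  0.5355 -0.3044  1.7198  0.1906  0.9132  0.2359]
rack [([0.519, -0.2827, -0.0015], 0.79)]
rack_roof [([0.5167, -0.3032, 0.1192], 0.59)]
fork1 [([0.4327, -0.2874, 0.0524], 0.83), ([0.5921, -0.2816, 0.0544], 0.75)]
```

View pics/rack1.png

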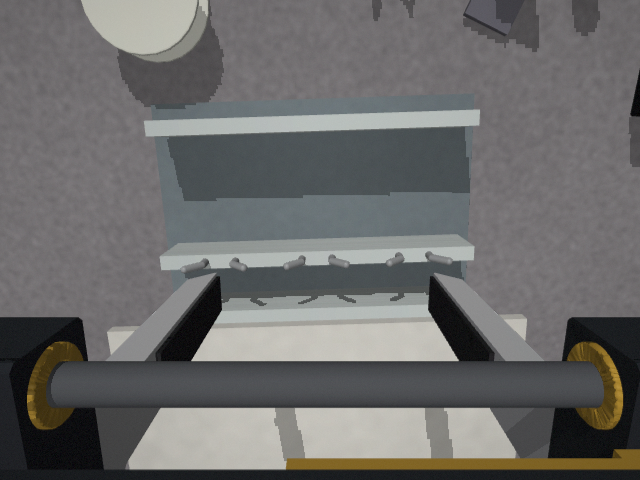

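The wrist view shows the three empty forks with centres near (216,265), (317,262) and (417,259). The rail runs from (146,128) to (479,118), so the rack is yawed about 2°. Next I go to the clip.

```bash
python3 - <<'E'
from h import *
s=env.sense()
for u,v in [(217,265),(317.5,262),(416.5,259)]: print(atz('wrist',u,v,.07,s))
a=atz('wrist',146,122,.047,s);b=atz('wrist',479,112,.047,s);print('rail',a,b,np.degrees(np.arctan2((b-a)[1],(b-a)[0])))
a=atz('wrist',162,262,.05,s);b=atz('wrist',473,252,.05,s);print('bar edge near roof?',a,b)
a=atz('wrist',180,242,.05,s);b=atz('wrist',460,235,.05,s);print(a,b)
# cams
for c,p in [('top',(0.55,0.036,.056))]: print(proj(c,p))
E
```

```text
[ 0.4292 -0.2899  0.07  ]
[ 0.5075 -0.2877  0.07  ]
[ 0.5843 -0.2855  0.07  ]
rail [ 0.3755 -0.1817  0.047 ] [ 0.6317 -0.1751  0.047 ] 1.485265054366399
bar edge near roof? [ 0.3786 -0.2933  0.05  ] [ 0.6349 -0.2855  0.05  ]
[ 0.3949 -0.2763  0.05  ] [ 0.6232 -0.2711  0.05  ]
(np.float64(317.45220332067674), np.float64(195.75578678771691))
```

apply_moves:
  deltas:
    - [0, [1.5, 1, -6], 0]
    - [0, [3, 2, -12], 0]
    - [0, [4.5, 2.5, -18], 0]
    - [0, [6, 3, -25], 0]
    - [0, [7.5, 3, -27], 0]

```text
clock: 3.55
tcp_pos: [0.5445, 0.0099, 0.3293]
eef_rot: [[0.0, 1.0, -0.002], [-0.001, -0.002, -1.0], [-1.0, 0.0, 0.001]]
ft_force: [0.1, -0.6, -0.0]
grip_width: 0.0939
```

```bash
python3 - <<'E'
from h import *
st()
snap('wrist','clip1')
for n in ['clip','clip_seat']:
    print(n,[(np.array(r['at']).round(4).tolist(),round(r['confidence'],2)) for r in env.tip_of('wrist',n)][:4])
E
```

```text
t 3.55 tcp [0.5445 0.0099 0.3293] w 0.09385586677959079 F [ 0.0838 -0.5786 -0.0498]
[[ 0.0002  1.     -0.0022]
 [-0.0012 -0.0022 -1.    ]
 [-1.      0.0002  0.0012]]
q [ 0.1079  0.5891 -0.2675  1.8847  0.2326  0.6978 -0.2979]
clip [([0.5526, 0.037, -0.002], 0.77), ([0.7082, 0.142, -0.0026], 0.57)]
clip_seat [([0.7066, 0.1396, 0.0578], 0.92), ([0.5527, 0.0349, 0.0555], 0.58)]
```

View pics/clip1.png

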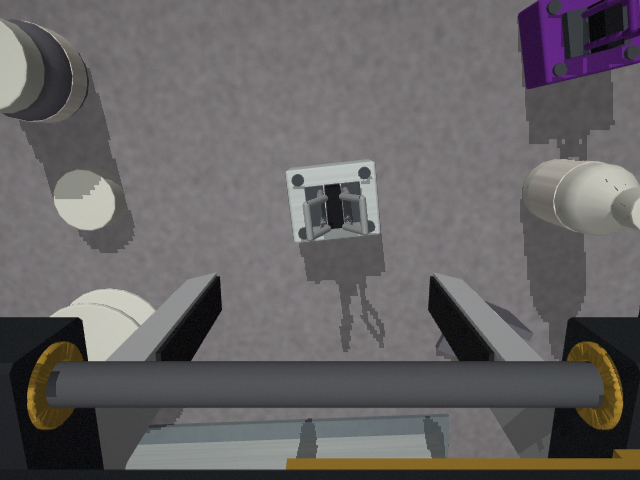

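The clip block's top corners are at about (287,169), (375,160), (380,236) and (297,242), so it is yawed about 5°. The glue bottle (585,195) and the gear and jar on the left stay clear.

```bash
python3 - <<'E'
from h import *
s=env.sense()
im=cv2.imread('pics/clip1.png')
P=[atz('wrist',u,v,.03,s) for u,v in [(287,169),(375,160),(380,236),(297,242)]]
for p in P: print(p)
print('c',np.mean(P,0))
for a,b in [(0,1),(3,2),(3,0),(2,1)]:
    d=P[b]-P[a];print(np.linalg.norm(d),np.degrees(np.arctan2(d[1],d[0])))
cv2.imwrite('pics/clip1c.png',cv2.resize(im[140:260,260:400],None,fx=5,fy=5,interpolation=cv2.INTER_CUBIC))
print(proj('wrist',(0.5526,0.036,.056),s))
E
```

```text
[0.5182 0.055  0.03  ]
[0.5755 0.0606 0.03  ]
[0.5801 0.01   0.03  ]
[0.5239 0.0059 0.03  ]
c [0.5494 0.0329 0.03  ]
0.05753293050555322 5.607727018101191
0.056441941478782 4.121059780494428
0.049377912253800775 96.55357003697637
0.05083638773477938 95.27536490160024
(np.float64(340.9498099459747), np.float64(203.74474201805225))
```

View pics/clip1c.png

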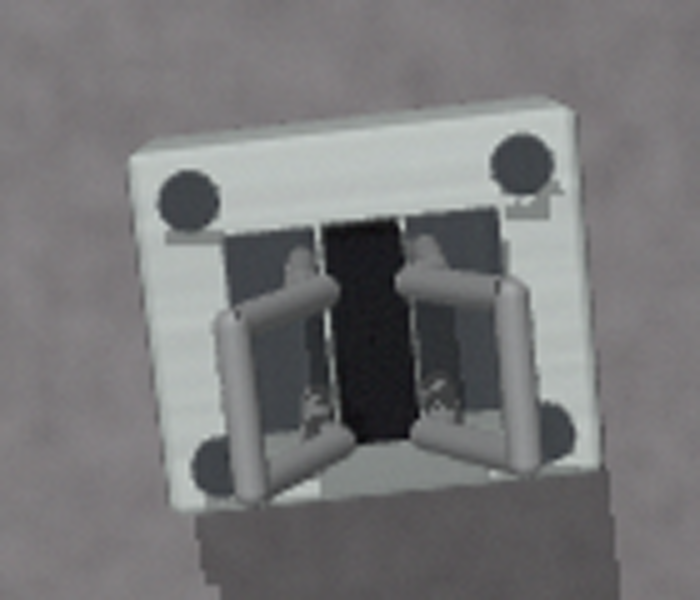

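apply_moves:
  deltas:
    - [0, [0, -1.5, -6], 0]
    - [0, [0, -3, -12], 0]
    - [0, [0, -4, -18], 0]
    - [0, [0, -4.5, -24], 0]
    - [0, [0, -4.5, -26], 0]

```text
clock: 4.32
tcp_pos: [0.5003, 0.2691, 0.3291]
eef_rot: [[-0.001, 1.0, -0.002], [-0.001, -0.002, -1.0], [-1.0, -0.001, 0.001]]
ft_force: [0.1, -0.5, -0.0]
grip_width: 0.094
```

```bash
python3 - <<'E'
from h import *
st()
snap('wrist','tools1')
for n in ['chisel','chisel_tip','file','file_tip','tray_cover']:
    print(n,[(np.array(r['at']).round(4).tolist(),round(r['confidence'],2)) for r in env.tip_of('wrist',n)][:4])
E
```

```text
t 4.33 tcp [0.5003 0.2691 0.3291] w 0.0939688797046634 F [ 0.1274 -0.5456 -0.0304]
[[-0.001   1.     -0.0018]
 [-0.0012 -0.0018 -1.    ]
 [-1.     -0.001   0.0012]]
q [-0.3865  0.6155 -0.2409  1.8208  0.2084  0.7314 -0.7426]
chisel [([0.5767, 0.3558, 0.0128], 0.72), ([0.4961, 0.3512, 0.0136], 0.66)]
chisel_tip [([0.5034, 0.2344, 0.016], 0.68)]
file [([0.5786, 0.353, 0.0136], 0.76)]
file_tip [([0.5711, 0.2189, 0.0174], 0.75)]
tray_cover [([0.4981, 0.3747, 0.0517], 0.59)]
```

View pics/tools1.png

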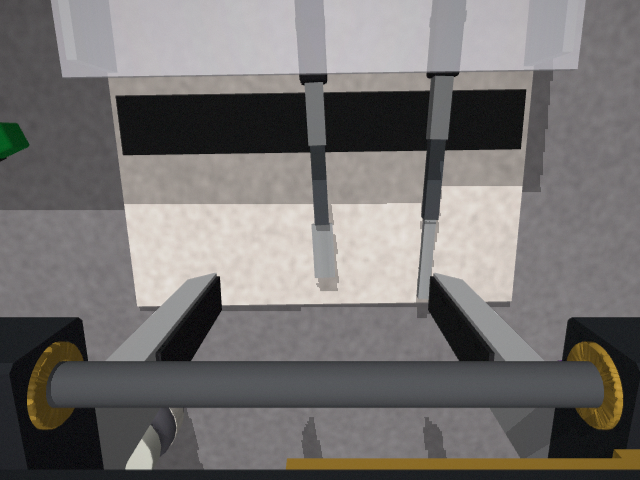

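The chisel's axis runs from the handle end (313,78) through the neck end (317,146) and blade start (321,226) to the tip (326,291). The file runs from (443,75) through (437,139) and (430,220) to (423,317).

```bash
python3 - <<'E'
from h import *
s=env.sense()
for nm,L in [('chisel',[(313,78),(317,146),(321,226),(326,291)]),('file',[(443,75),(437,139),(430,220),(423,317)])]:
    P=np.array([atz('wrist',u,v,.014,s) for u,v in L]);print(nm);print(P)
    d=P[3]-P[0];print('yaw from -y toward +x deg',np.degrees(np.arctan2(d[0],-d[1])))
s1=dict(s);s1['tcp_pos']=[.5445,.0099,.3293]
for z,(u,v) in [(.088,(336,218)),(.066,(335,211.8))]: print('clip',atz('wrist',u,v,z,s1))
for z,L in [(.088,[(306,203),(311,239),(362.4,197),(365,233)]),(.066,[(327,197),(330,227),(340,196),(343,227)])]:
    for u,v in L: print(z,atz('wrist',u,v,z,s1))
E
```

```text
chisel
[[0.4926 0.369  0.014 ]
 [0.4947 0.3255 0.014 ]
 [0.4968 0.27   0.014 ]
 [0.5001 0.2209 0.014 ]]
yaw from -y toward +x deg 2.9074507175808457
file
[[0.5776 0.3701 0.014 ]
 [0.5759 0.3295 0.014 ]
 [0.5741 0.2737 0.014 ]
 [0.5727 0.1997 0.014 ]]
yaw from -y toward +x deg -1.6463951854645544
clip [0.5494 0.0348 0.088 ]
clip [0.5493 0.0343 0.066 ]
0.088 [0.5336 0.0429 0.088 ]
0.088 [0.5359 0.0234 0.088 ]
0.088 [0.5632 0.0459 0.088 ]
0.088 [0.5649 0.0265 0.088 ]
0.066 [0.5447 0.043  0.066 ]
0.066 [0.5464 0.0253 0.066 ]
0.066 [0.5522 0.0435 0.066 ]
0.066 [0.554  0.0252 0.066 ]
```

apply_moves:
  deltas:
    - [90, [0, -0.5, -4.6], -0.05]
    - [90, [4, -0.5, -4.6], -0.05]
    - [90, [8, -0.5, -4.6], -0.05]
    - [90, [12.3, -0.5, -4.6], -0.05]
    - [90, [12.3, -0.5, -4.6], -0.05]
  grip_force: 55

```text
clock: 5.25
tcp_pos: [0.497, 0.3081, 0.2044]
eef_rot: [[-0.002, 0.999, 0.04], [-0.006, 0.04, -0.999], [-1.0, -0.003, 0.006]]
ft_force: [0.7, 0.5, 0.6]
grip_width: 0.0609
```

```bash
python3 - <<'E'
from h import *
st()
snap('wrist','g1')
E
```

```text
t 5.25 tcp [0.497  0.3081 0.2044] w 0.06092600021690174 F [0.6899 0.4944 0.5528]
[[-0.0025  0.9992  0.0402]
 [-0.006   0.0402 -0.9992]
 [-1.     -0.0027  0.0059]]
q [-0.4888  0.8211 -0.1833  1.8383  0.2825  0.5132 -0.8226]
```

View pics/g1.png

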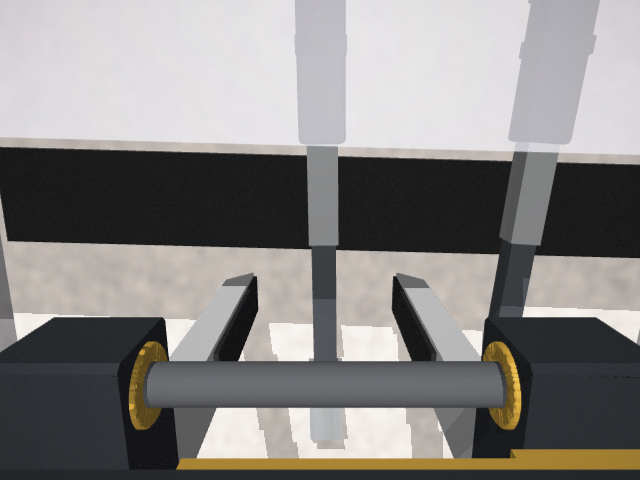

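The chisel shank lies centrally between the fingers (u≈324), with the neck/shank edge at (325,245). I close on it.

apply_moves:
  deltas:
    - [255, [0, 0, -0.3], 0]
    - [255, [0, 0, -0.3], 0]
    - [255, [0, 0, -0.3], 0]
    - [255, [0, 0, -0.3], 0]
    - [255, [0, 0, -0.3], 0]
  grip_force: 55

```text
clock: 5.92
tcp_pos: [0.4967, 0.3109, 0.2047]
eef_rot: [[-0.003, 0.999, 0.04], [-0.006, 0.04, -0.999], [-1.0, -0.003, 0.006]]
ft_force: [0.8, -0.6, 0.5]
grip_width: 0.0141
```

```bash
python3 - <<'E'
from h import *
s=st();s2=dict(s);s2['tcp_pos']=[.497,.3081,.2044]
for u,v in [(325,245),(322,144),(314,360)]: print(atz('wrist',u,v,.016,s2))
E
```

```text
t 5.92 tcp [0.4967 0.3109 0.2047] w 0.014113243099921574 F [ 0.7513 -0.6092  0.511 ]
[[-0.0028  0.9992  0.0401]
 [-0.0064  0.0401 -0.9992]
 [-1.     -0.0031  0.0062]]
q [-0.493   0.8219 -0.1834  1.8346  0.2812  0.5166 -0.8254]
[0.4948 0.3314 0.016 ]
[0.492  0.3717 0.016 ]
[0.4921 0.2791 0.016 ]
```

apply_moves:
  deltas:
    - [255, [0, 0, 0], 0]
    - [255, [0, 0, 0], 0]
    - [255, [-0.5, 0, 0.2], 0]
    - [255, [-0.8, 0, 1], 0]
  grip_force: 55

```text
clock: 6.42
tcp_pos: [0.497, 0.301, 0.2131]
eef_rot: [[-0.003, 0.999, 0.041], [-0.006, 0.041, -0.999], [-1.0, -0.003, 0.006]]
ft_force: [-0.8, -0.3, -1.8]
grip_width: 0.0091
```

apply_moves:
  deltas:
    - [255, [0, 0, 3], 0]
    - [255, [0, 0, 6], 0]
    - [255, [0, 0, 9], 0]
    - [255, [0, 0, 12], 0]
    - [255, [0, 0, 13], 0]

```text
clock: 7.05
tcp_pos: [0.5024, 0.1685, 0.214]
eef_rot: [[-0.003, 0.999, 0.038], [-0.008, 0.038, -0.999], [-1.0, -0.003, 0.007]]
ft_force: [-0.5, 0.3, -0.8]
grip_width: 0.0094
```

apply_moves:
  deltas:
    - [255, [-3, 0, 0], 0]
    - [255, [-6, 0, 2], 0]
    - [255, [-10, 0.5, 6], 0]
    - [255, [-10, 1.5, 12], -0.03]
    - [255, [-10, 3, 15], -0.046]

```text
clock: 7.68
tcp_pos: [0.5385, 0.0177, 0.3159]
eef_rot: [[-0.002, 0.997, 0.082], [-0.009, 0.082, -0.997], [-1.0, -0.003, 0.009]]
ft_force: [0.2, 1.5, -1.2]
grip_width: 0.0093
```

```bash
python3 - <<'E'
from h import *
s=st();snap('wrist','c1')
E
```

```text
t 7.67 tcp [0.5385 0.0177 0.3159] w 0.009326859390000983 F [ 0.1756  1.5034 -1.1748]
[[-0.002   0.9967  0.0817]
 [-0.0089  0.0817 -0.9966]
 [-1.     -0.0027  0.0087]]
q [ 0.1232  0.6083 -0.3176  1.9089  0.3039  0.6743 -0.2993]
```

View pics/c1.png

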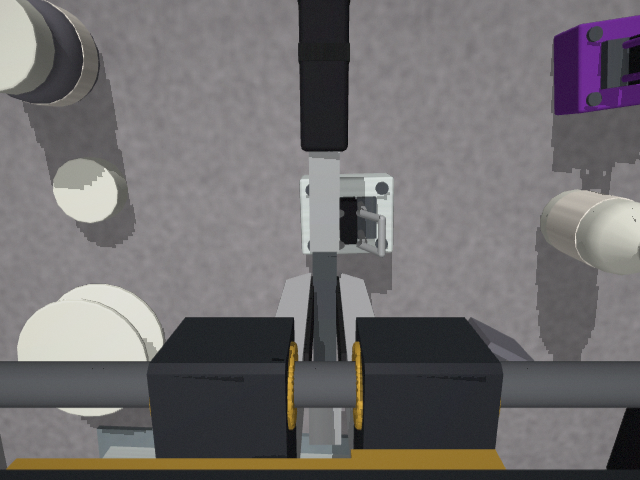

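The held chisel runs straight up the image, with its handle/neck edge at (324,152) and neck/shank edge at (324,252). The clip block spans u from 301 to 393 and v from 175 to 252, now parallel to the tool.

```bash
cat >> h.py <<'E'
def intool(p,s):  # world->tool coords cm (from TCP)
    return np.array(s['eef_rot']).T@(np.array(p)-np.array(s['tcp_pos']))*100
E
python3 - <<'E'
from h import *
s=env.sense()
for z in(.12,.13,.14):
  a=atz('wrist',324,152,z,s);b=atz('wrist',324,252,z,s);print(z,a,b,np.linalg.norm(a-b),intool((a+b)/2,s))
P=[atz('wrist',u,v,.03,s) for u,v in [(301,176),(392,174),(394,252),(304,252)]]
c=np.mean(P,0);print(c,intool(c,s))
for p in P: print(p)
for z,L in [(.066,[(361,207),(363,235)]),(.088,[(382,222),(381,254)])]:
  for u,v in L: p=atz('wrist',u,v,z,s);print(z,p,intool(p,s))
print('seat in tool',intool((.55,.035,.056),s))
E
```

```text
0.12 [0.535  0.0732 0.12  ] [0.5382 0.0313 0.12  ] 0.04202446347041386 [19.5112 -0.1096 -4.0731]
0.13 [0.5349 0.0736 0.13  ] [0.538  0.0341 0.13  ] 0.03960645226979744 [18.5095 -0.1092 -4.2209]
0.14 [0.5349 0.074  0.14  ] [0.5378 0.0369 0.14  ] 0.037188441069181004 [17.5078 -0.1087 -4.3687]
[0.5532 0.0322 0.03  ] [28.5337  1.3998 -2.041 ]
[0.522  0.0541 0.03  ]
[0.5783 0.0597 0.03  ]
[0.5855 0.0097 0.03  ]
[0.527  0.0052 0.03  ]
0.066 [0.5575 0.0433 0.066 ] [24.9215  1.9143 -3.0784]
0.066 [0.5602 0.0277 0.066 ] [24.9391  2.0585 -1.5026]
0.088 [0.5665 0.0401 0.088 ] [22.7255  2.7837 -2.6655]
0.088 [0.5678 0.0236 0.088 ] [22.7441  2.7876 -1.0053]
seat in tool [25.9306  1.1006 -2.3201]
```

apply_moves:
  deltas:
    - [255, [0, 1.3, 2.0], 0]
    - [255, [1, 1.3, 2.0], 0]
    - [255, [2, 1.3, 2.0], 0]
    - [255, [2, 1.3, 2.0], 0]

```text
clock: 8.22
tcp_pos: [0.5543, -0.0038, 0.2946]
eef_rot: [[-0.003, 0.997, 0.08], [-0.011, 0.08, -0.997], [-1.0, -0.003, 0.01]]
ft_force: [0.2, -0.5, -1.5]
grip_width: 0.0094
```

```bash
python3 - <<'E'
from h import *
s=st();a=snap('wrist','c2');b=snap('scene','c2s')
cv2.imwrite('pics/c2m.png',np.hstack([cv2.resize(a[120:340,220:440],(600,600),interpolation=2),cv2.resize(b[235:315,250:340],(675,600),interpolation=2)])[:, :1275])
im=cv2.imread('pics/c2m.png');cv2.imwrite('pics/c2m.png',cv2.resize(im,(800,376)))
E
```

```text
t 8.22 tcp [ 0.5543 -0.0038  0.2946] w 0.00938254133546976 F [ 0.1653 -0.5252 -1.5188]
[[-0.0026  0.9968  0.0796]
 [-0.0106  0.0796 -0.9968]
 [-0.9999 -0.0034  0.0104]]
q [ 0.1508  0.6571 -0.3035  1.8824  0.3225  0.6536 -0.2725]
```

View pics/c2m.png

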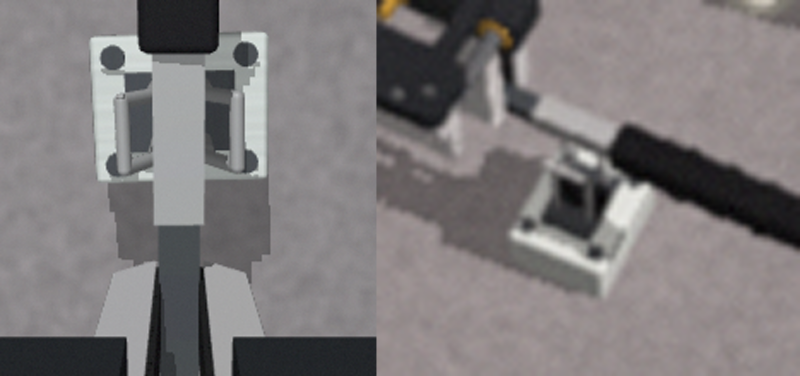

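The tool is laterally centred over the clip: the wire tops are at crop u=123 and 237 and the neck at u≈178. Now I check the lengthwise position.

```bash
python3 - <<'E'
from h import *
s=env.sense()
for z in (.102,.108,.112):
  a=intool(atz('wrist',324,150.4,z,s),s);b=intool(atz('wrist',324,251.7,z,s),s);print(z,a,b,(a+b)/2)
print(intool(atz('wrist',324,176.8,.088,s),s),intool(atz('wrist',324,216.5,.088,s),s))
print(intool(atz('wrist',324,120+35/1.709,.03,s),s),intool(atz('wrist',324,120+181/1.709,.03,s),s))
print(intool((.55,.0355,.056),s))
E
```

```text
0.102 [19.2928 -0.1082 -6.2421] [19.3379 -0.1108 -2.038 ] [19.3154 -0.1095 -4.1401]
0.108 [18.6927 -0.108  -6.2561] [18.7361 -0.1105 -2.1988] [18.7144 -0.1093 -4.2274]
0.112 [18.2925 -0.1079 -6.2654] [18.3349 -0.1103 -2.3059] [18.3137 -0.1091 -4.2857]
[20.7054 -0.1095 -5.0756] [20.7244 -0.1106 -3.3041]
[26.4892 -0.1106 -6.6221] [26.542  -0.1137 -1.6955]
[23.9146 -0.1458 -4.2416]
```

apply_moves:
  deltas:
    - [255, [1, 0, 0], 0]
    - [255, [2, 0, 0], 0]
    - [255, [3, 0, 0], 0]
    - [255, [3.4, 0, 0], 0]
    - [255, [3.8, 0, 0], 0]
  grip_force: 60

```text
clock: 8.95
tcp_pos: [0.555, -0.0045, 0.2573]
eef_rot: [[-0.001, 0.997, 0.079], [-0.011, 0.079, -0.997], [-1.0, -0.001, 0.011]]
ft_force: [-0.1, -0.3, -0.4]
grip_width: 0.0095
```

apply_moves:
  deltas:
    - [255, [0.3, 0, 0], 0]
    - [255, [0.6, 0, 0], 0]
    - [255, [0.9, 0, 0], 0]
    - [255, [0.9, 0, 0], 0]

```text
clock: 9.45
tcp_pos: [0.555, -0.0047, 0.2481]
eef_rot: [[-0.001, 0.997, 0.079], [-0.011, 0.079, -0.997], [-1.0, -0.002, 0.011]]
ft_force: [-0.5, 0.4, -0.8]
grip_width: 0.0092
```

```bash
python3 - <<'E'
from h import *
s=st();a=snap('wrist','c3');b=snap('scene','c3s')
cv2.imwrite('pics/c3m.png',np.hstack([cv2.resize(a[100:340,200:440],(376,376)),cv2.resize(b[225:325,240:350],(414,376),interpolation=2)]))
E
```

```text
t 9.45 tcp [ 0.555  -0.0047  0.2481] w 0.009230415274437185 F [-0.5281  0.4221 -0.8071]
[[-0.0007  0.9969  0.079 ]
 [-0.0108  0.0789 -0.9968]
 [-0.9999 -0.0016  0.0107]]
q [ 0.126   0.7283 -0.2651  1.9081  0.3596  0.5534 -0.3046]
```

View pics/c3m.png

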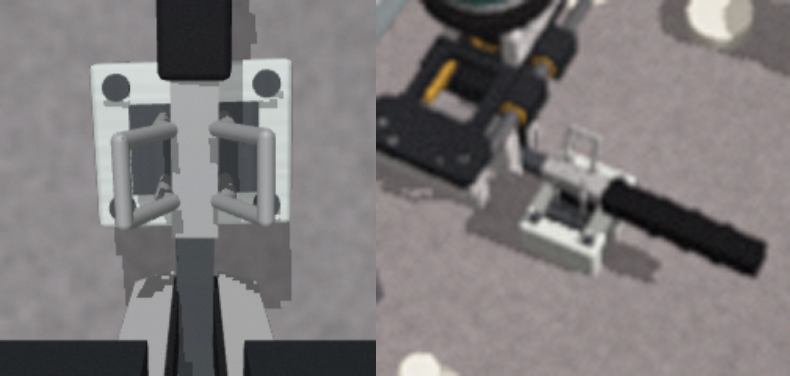

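The wire bends now overlap the neck edges, so it has snapped in. I press lightly to confirm the rest, then release.

apply_moves:
  deltas:
    - [255, [0.2, 0, 0], 0]
    - [255, [0.3, 0, 0], 0]
    - [255, [0.3, 0, 0], 0]

```text
clock: 9.93
tcp_pos: [0.555, -0.0048, 0.2455]
eef_rot: [[-0.0, 0.997, 0.079], [-0.011, 0.079, -0.997], [-1.0, -0.001, 0.011]]
ft_force: [-1.3, -0.9, 5.1]
grip_width: 0.0093
```

apply_moves:
  deltas:
    - [120, [0, 0, 0], 0]
    - [120, [0, 0, 0], 0]
    - [120, [-3, 0, 0], 0]
    - [120, [-9, 0, 0], 0]
    - [120, [-12, 0, 0], 0]

```text
clock: 10.55
tcp_pos: [0.5556, -0.0031, 0.3681]
eef_rot: [[0.003, 0.997, 0.079], [-0.01, 0.079, -0.997], [-1.0, 0.002, 0.011]]
ft_force: [0.8, 0.6, -1.1]
grip_width: 0.0495
```

```bash
python3 - <<'E'
from h import *
s=st();snap('wrist','c4');env.get_image('scene')
for c in('wrist','scene'):
  for n in ['chisel','chisel_tip','clip_seat']:
    print(c,n,[(np.array(r['at']).round(4).tolist(),round(r['confidence'],2)) for r in env.tip_of(c,n)][:4])
E
```

```text
t 10.55 tcp [ 0.5556 -0.0031  0.3681] w 0.0495283995218204 F [ 0.8132  0.5955 -1.1387]
[[ 0.0032  0.9969  0.0791]
 [-0.0105  0.0792 -0.9968]
 [-0.9999  0.0023  0.0107]]
q [ 0.1855  0.5566 -0.3533  1.8191  0.2701  0.8106 -0.2269]
wrist chisel [([0.5539, 0.0361, 0.0573], 0.88)]
wrist chisel_tip [([0.5655, -0.0797, 0.0639], 0.92)]
wrist clip_seat [([0.7024, 0.1407, 0.0588], 0.97), ([0.5497, 0.0374, 0.0535], 0.74), ([0.3749, 0.035, 0.0006], 0.28)]
scene chisel [([0.1775, 0.2954, 0.0122], 0.83), ([0.5493, 0.039, 0.059], 0.66)]
scene chisel_tip [([0.07, 0.256, 0.0059], 0.98), ([0.5658, -0.076, 0.0612], 0.61)]
scene clip_seat [([0.7102, 0.144, 0.0601], 0.94), ([0.5523, 0.0371, 0.0594], 0.64), ([0.3766, -0.0804, -0.0021], 0.59), ([0.553, 0.0341, 0.0043], 0.34)]
```

The chisel is seated: seat z is about 0.057 by the networks, and there was a 5 N push against the rest. I regrasp it by the handle from the other side.

apply_moves:
  deltas:
    - [120, [0, 0, -5], 0]
    - [120, [1, 0, -7.7], 0]
    - [120, [6, 0, -7.7], 0]
    - [120, [11, 0, -7.7], 0]
    - [120, [12.6, 0, -7.7], 0]

```text
clock: 11.58
tcp_pos: [0.5466, 0.0716, 0.2339]
eef_rot: [[-0.01, 0.997, 0.08], [-0.012, 0.079, -0.997], [-1.0, -0.011, 0.012]]
ft_force: [0.1, 0.4, 0.6]
grip_width: 0.0497
```

apply_moves:
  deltas:
    - [120, [0.1, 0, 0], 0]
    - [255, [0.1, 0, 0], 0]
    - [255, [0.1, 0, 0], 0]
    - [255, [0.1, 0, 0], 0]
    - [255, [0.1, 0, 0], 0]
  grip_force: 60

```text
clock: 12.2
tcp_pos: [0.5472, 0.0716, 0.2337]
eef_rot: [[-0.007, 0.997, 0.08], [-0.012, 0.079, -0.997], [-1.0, -0.008, 0.011]]
ft_force: [0.7, 0.6, 2.2]
grip_width: 0.0174
```

```bash
python3 - <<'E'
from h import *
s=st();a=snap('wrist','c5');b=snap('scene','c5s')
cv2.imwrite('pics/c5m.png',np.hstack([cv2.resize(a[60:480,100:540],(393,376)),cv2.resize(b[215:325,240:360],(407,376),interpolation=2)]))
E
```

```text
t 12.2 tcp [0.5472 0.0716 0.2337] w 0.01744117366094444 F [0.7497 0.5554 2.2094]
[[-0.0074  0.9968  0.0796]
 [-0.012   0.0795 -0.9968]
 [-0.9999 -0.0083  0.0114]]
q [-0.0175  0.7503 -0.2579  1.9186  0.3725  0.5297 -0.4555]
```

View pics/c5m.png

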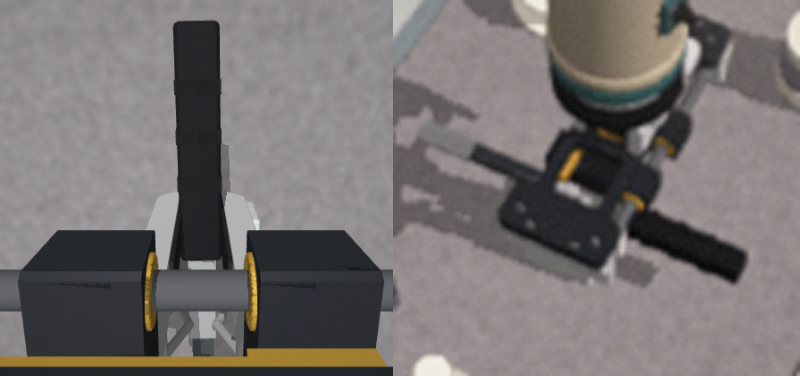

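The handle is gripped (17.4 mm) just behind the neck. I lift straight out.

apply_moves:
  deltas:
    - [255, [-1, 0, 0], 0]
    - [255, [-2, 0, 0], 0]
    - [255, [-4, 0, 0], 0]
    - [255, [-7, 0, 0], 0]
    - [255, [-7.5, 0, 0], 0]

```text
clock: 12.92
tcp_pos: [0.5482, 0.0728, 0.3106]
eef_rot: [[-0.004, 0.997, 0.079], [-0.011, 0.079, -0.997], [-1.0, -0.005, 0.011]]
ft_force: [0.2, -0.6, -0.9]
grip_width: 0.0176
```

```bash
python3 - <<'E'
from h import *
s=st();env.get_image('wrist');b=snap('scene','c6s')
for c in('wrist','scene'):
  for n in ['chisel','chisel_tip']:
    print(c,n,[(np.array(r['at']).round(4).tolist(),intool(r['at'],s),round(r['confidence'],2)) for r in env.tip_of(c,n)][:2])
E
```

```text
t 12.93 tcp [0.5482 0.0728 0.3106] w 0.017637877486918172 F [ 0.1723 -0.554  -0.9311]
[[-0.0042  0.9968  0.0794]
 [-0.0115  0.0794 -0.9968]
 [-0.9999 -0.0051  0.0111]]
q [ 0.0242  0.6337 -0.3213  1.8729  0.314   0.6913 -0.4049]
wrist chisel []
wrist chisel_tip []
scene chisel [([0.5501, 0.0366, 0.1329], array([17.8114, -0.0056,  3.4223]), 0.83), ([0.1794, 0.2948, 0.0078], array([ 30.1808, -34.8445, -25.398 ]), 0.57)]
scene chisel_tip [([0.0732, 0.2549, 0.0041], array([ 30.6413, -45.7457, -22.2686]), 0.68), ([0.3571, 0.1178, 0.002], array([ 30.8887, -18.5329,  -6.3499]), 0.58)]
```

apply_moves:
  deltas:
    - [255, [0, 0.5, 4], 0]
    - [255, [0, 1.2, 8], 0.02]
    - [255, [0, 2, 13], 0.048]
    - [255, [2, 2.55, 17], 0.048]
    - [255, [4, 2.55, 17], 0.048]

```text
clock: 13.85
tcp_pos: [0.5858, -0.1004, 0.2678]
eef_rot: [[-0.011, 1.0, 0.025], [-0.015, 0.025, -1.0], [-1.0, -0.011, 0.015]]
ft_force: [-0.8, 0.3, -1.4]
grip_width: 0.0177
```

```bash
python3 - <<'E'
from h import *
s=st();a=snap('wrist','r1');b=snap('scene','r1s')
for c in('wrist','scene'):
  for n in ['chisel','chisel_tip','fork1','rack_roof']:
    print(c,n,[(np.array(r['at']).round(4).tolist(),intool(r['at'],s),round(r['confidence'],2)) for r in env.tip_of(c,n)][:4])
cv2.imwrite('pics/r1m.png',np.hstack([cv2.resize(a,(501,376)),cv2.resize(b[110:310,80:320],(299,250),interpolation=2).__class__ and cv2.copyMakeBorder(cv2.resize(b[110:310,80:320],(299,250)),0,126,0,0,0)]))
E
```

```text
t 13.85 tcp [ 0.5858 -0.1004  0.2678] w 0.017656276446705588 F [-0.8057  0.3118 -1.4293]
[[-0.0105  0.9996  0.0249]
 [-0.0152  0.0248 -0.9996]
 [-0.9998 -0.0109  0.015 ]]
q [ 0.3028  0.7418 -0.2969  1.7839  0.3474  0.6774 -0.1711]
wrist chisel [([0.6577, -0.0694, 0.002], array([26.4532,  7.5499, -3.3172]), 0.25)]
wrist chisel_tip []
wrist fork1 []
wrist rack_roof []
scene chisel [([0.5864, -0.1325, 0.0881], array([18.0158,  0.1723,  2.9412]), 0.96), ([0.1821, 0.2958, 0.0109], array([ 25.5067, -39.0973, -40.9948]), 0.63)]
scene chisel_tip [([0.5907, -0.2504, 0.0898], array([18.021 ,  0.3081, 14.7395]), 0.88), ([0.0704, 0.2546, 0.0058], array([ 26.1969, -50.3598, -37.1628]), 0.67)]
scene fork1 [([0.5967, -0.2803, 0.0626], array([20.7798,  0.8634, 17.7025]), 0.87), ([0.515, -0.286, 0.0546], array([21.6742, -7.309 , 18.0565]), 0.67)]
scene rack_roof [([0.5154, -0.3078, 0.1198], array([15.1881, -7.394 , 20.3342]), 0.59)]
```

View pics/r1m.png

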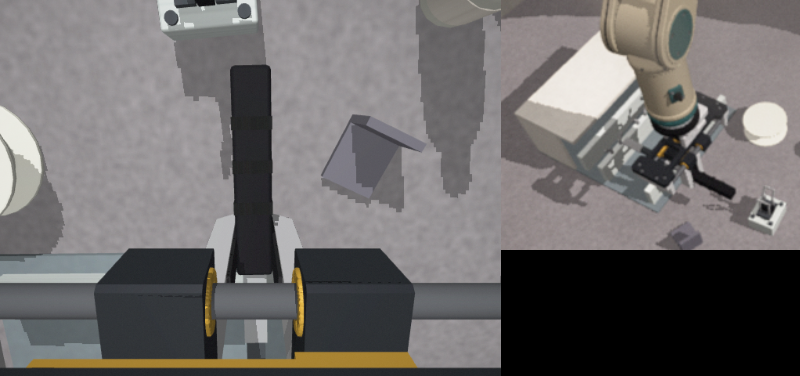

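The held chisel is level and aligned at the rack; the networks put its neck at (0.586,-0.133,0.088). My fork estimates differ by about 5 mm, so I use one composite of the clear earlier pictures to settle them.

```bash
python3 - <<'E'
from h import *
a=cv2.imread('pics/rack1.png')[230:310,150:490];b=cv2.imread('pics/scene0.png')[160:260,125:225];c=cv2.imread('pics/top0.png')[140:290,460:520]
A=cv2.resize(a,(800,188),interpolation=2);B=cv2.resize(b,(400,400),interpolation=2);C=cv2.resize(c,(160,400),interpolation=2)
cv2.imwrite('pics/cmp.png',np.vstack([A,np.hstack([B,np.zeros((400,20,3),np.uint8),C,np.zeros((400,220,3),np.uint8)])]))
E
```

```text
(no output)
```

View pics/cmp.png

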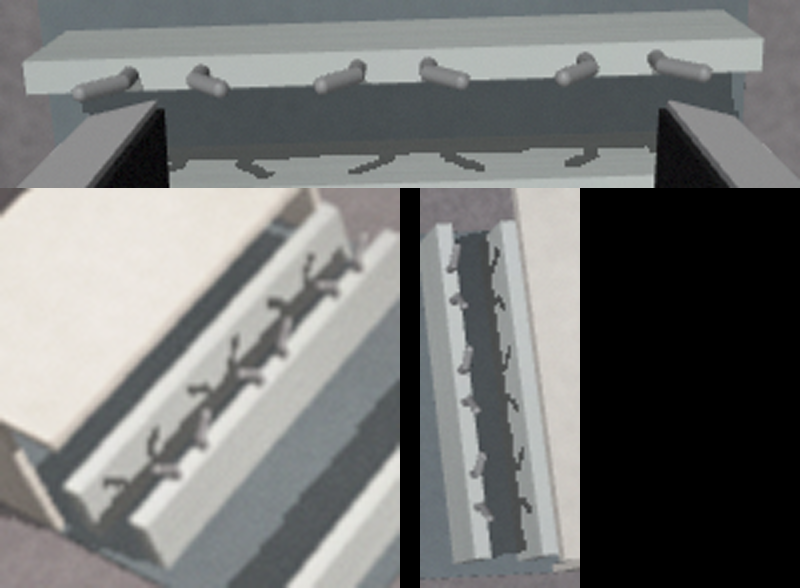

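```bash
python3 - <<'E'
from h import *
s={'tcp_pos':[.5181,-.2552,.4053],'eef_rot':np.array([[.0033,1,.0085],[.002,.0085,-1],[-1,.0033,-.002]])}
W=lambda x,y:(150+x/2.353,230+y/2.353)
for t,b in [(((80,92),(220,88)),((128,76),(200,75))),(((322,86),(462,80)),((358,68),(430,66))),(((563,78),(706,72)),((590,62),(657,60)))]:
    print('W tips',[atz('wrist',*W(*p),.074,s) for p in t],'mid',np.mean([atz('wrist',*W(*p),.074,s) for p in t],0),'bot',np.mean([atz('wrist',*W(*p),.055,s) for p in b],0))
print('bar',atz('wrist',*W(25,77),.05,s),atz('wrist',*W(763,55),.05,s))
S=lambda x,y:(125+x/4,160+(y-188)/4)
for t,b in [(((320,285),(362,235)),((340,290),(355,268))),(((240,375),(288,322)),((262,378),(280,352))),(((155,468),(208,412)),((178,472),(200,445)))]:
    print('S tips',np.mean([atz('scene',*S(*p),.074) for p in t],0),'bot',np.mean([atz('scene',*S(*p),.055) for p in b],0))
T=lambda x,y:(460+(x-420)/2.667,140+(y-188)/2.667)
for p in [(481,488),(467,382),(457,279)]: print('T',atz('top',*T(*p),.062))
# calibration check of scene/top with clip
E
```

```text
W tips [array([ 0.4105, -0.2856,  0.074 ]), array([ 0.4563, -0.284 ,  0.074 ])] mid [ 0.4334 -0.2848  0.074 ] bot [ 0.4334 -0.2854  0.055 ]
W tips [array([ 0.4897, -0.2831,  0.074 ]), array([ 0.5355, -0.2807,  0.074 ])] mid [ 0.5126 -0.2819  0.074 ] bot [ 0.513  -0.2818  0.055 ]
W tips [array([ 0.5685, -0.2798,  0.074 ]), array([ 0.6151, -0.2774,  0.074 ])] mid [ 0.5918 -0.2786  0.074 ] bot [ 0.5923 -0.2791  0.055 ]
bar [ 0.3834 -0.2878  0.05  ] [ 0.6422 -0.2779  0.05  ]
S tips [ 0.4362 -0.2847  0.074 ] bot [ 0.4356 -0.2847  0.055 ]
S tips [ 0.5165 -0.2806  0.074 ] bot [ 0.515 -0.282  0.055]
S tips [ 0.5948 -0.2781  0.074 ] bot [ 0.5952 -0.2787  0.055 ]
T [ 0.4308 -0.2863  0.062 ]
T [ 0.5107 -0.2821  0.062 ]
T [ 0.5911 -0.2806  0.062 ]
```

```bash
cat >> h.py <<'E'
def go(target,off,yaw_deg,s=None):
    """tool-axis shift (cm) & roll so that tool-frame point off(cm) lands at target with finger-z dir yaw (from -y toward +x)"""
    s=s or env.sense();R=np.array(s['eef_rot']);y0=np.degrees(np.arctan2(R[0,2],-R[1,2]));r=-np.radians(yaw_deg-y0)
    c,sn=np.cos(r),np.sin(r);Rx=np.array([[1,0,0],[0,c,-sn],[0,sn,c]])
    d=R.T@(np.array(target)-np.array(s['tcp_pos']))*100-Rx@np.array(off);print('shift',d.round(2),'roll',round(r,3));return d,r
E
python3 - <<'E'
from h import *
s=st()
d=np.array([.0377,-.9993,0]);f2=np.array([.5927,-.2793,.0925])
for k in(.13,0): go(f2-d*k,(17.8,0,3.45),2.16,s)
E
```

```text
t 14.35 tcp [ 0.5862 -0.095   0.27  ] w 0.01725573202552583 F [ 0.7605  0.3192 -0.341 ]
[[-0.0085  0.9994  0.0326]
 [-0.0126  0.0325 -0.9994]
 [-0.9999 -0.0089  0.0123]]
q [ 0.2977  0.7381 -0.3017  1.7851  0.3459  0.6787 -0.1711]
shift [0.02 0.13 1.77] roll -0.005
shift [ 0.18  0.19 14.77] roll -0.005
```

apply_moves:
  deltas:
    - [255, [0, 0.15, 2], -0.005]
    - [255, [0, 0.15, 5], -0.005]
    - [255, [0.1, 0.2, 8.5], -0.005]
    - [255, [0.15, 0.2, 12], -0.005]
    - [255, [0.15, 0.2, 14.8], -0.005]

```text
clock: 14.98
tcp_pos: [0.5924, -0.2466, 0.2705]
eef_rot: [[-0.009, 0.999, 0.035], [-0.014, 0.035, -0.999], [-1.0, -0.009, 0.014]]
ft_force: [0.4, -0.3, -1.0]
grip_width: 0.0176
```

```bash
python3 - <<'E'
from h import *
s=env.sense();a=snap('wrist','r2');b=snap('scene','r2s');b=snap('top','r2t')
for c in('scene','top','wrist'):
  for n in ['chisel']:
    print(c,n,[(np.array(r['at']).round(4).tolist(),round(r['confidence'],2)) for r in env.tip_of(c,n)][:3])
s=st();go((.5927,-.2793,.0925),(17.8,0,3.45),2.16,s);go((.5927,-.2793,.056),(17.8,0,3.45),2.16,s)
E
```

```text
scene chisel [([0.1804, 0.295, 0.0116], 0.73), ([0.5914, -0.2879, 0.0953], 0.58)]
top chisel [([0.1805, 0.2943, 0.006], 0.94)]
wrist chisel []
t 15.28 tcp [ 0.593  -0.2419  0.2704] w 0.017604649540456922 F [-0.5689  0.312  -0.6388]
[[-0.0084  0.9992  0.0389]
 [-0.0116  0.0388 -0.9992]
 [-0.9999 -0.0088  0.0113]]
q [ 0.5341  0.7931 -0.3298  1.6492  0.3601  0.7647  0.0709]
shift [ 0.03 -0.02  0.09] roll 0.001
shift [3.68 0.01 0.05] roll 0.001
```

apply_moves:
  deltas:
    - [255, [0.8, 0, 0.1], 0]
    - [255, [1.6, 0, 0.1], 0]
    - [255, [2.4, 0, 0.1], 0]
    - [255, [3, 0, 0.1], 0]
    - [255, [3.3, 0, 0.1], 0]

```text
clock: 15.9
tcp_pos: [0.5927, -0.2432, 0.2368]
eef_rot: [[-0.009, 0.999, 0.039], [-0.011, 0.039, -0.999], [-1.0, -0.01, 0.011]]
ft_force: [0.0, 0.0, 0.2]
grip_width: 0.0174
```

```bash
python3 - <<'E'
from h import *
a=snap('scene','r3s');a=snap('wrist','r3')
for c in['scene']:
    print([(np.array(r['at']).round(4).tolist(),round(r['confidence'],2)) for r in env.tip_of(c,'chisel')][:3])
s=st();go((.5927,-.2793,.056),(17.8,0,3.45),2.16,s)
E
```

```text
[([0.589, -0.2778, 0.0613], 0.81), ([0.1795, 0.2937, 0.0106], 0.69), ([0.3761, 0.035, -0.0033], 0.56)]
t 16.05 tcp [ 0.5928 -0.2433  0.2374] w 0.01769022107052973 F [-0.4743  0.0099 -0.3058]
[[-0.0083  0.9992  0.0388]
 [-0.0116  0.0387 -0.9992]
 [-0.9999 -0.0088  0.0112]]
q [ 0.5251  0.8377 -0.311   1.6632  0.3799  0.706   0.056 ]
shift [ 0.38  0.01 -0.05] roll 0.001
```

apply_moves:
  deltas:
    - [255, [0.2, 0, 0], 0]
    - [255, [0.4, 0, 0], 0]
    - [255, [0.5, 0, 0], 0]
    - [255, [0.5, 0, 0], 0]

```text
clock: 16.55
tcp_pos: [0.5927, -0.2434, 0.2344]
eef_rot: [[-0.008, 0.999, 0.039], [-0.013, 0.039, -0.999], [-1.0, -0.009, 0.012]]
ft_force: [-4.8, 0.2, 13.9]
grip_width: 0.0175
```

apply_moves:
  deltas:
    - [255, [-0.1, 0, 0], 0]
    - [110, [-0.1, 0, 0], 0]
    - [110, [-0.1, 0, 0], 0]
    - [110, [-0.1, 0, 0], 0]
    - [110, [-3, 0, 0], 0]

```text
clock: 17.18
tcp_pos: [0.5919, -0.2428, 0.2624]
eef_rot: [[-0.013, 0.999, 0.039], [-0.011, 0.039, -0.999], [-1.0, -0.014, 0.01]]
ft_force: [1.0, -0.5, -0.1]
grip_width: 0.0523
```

apply_moves:
  deltas:
    - [110, [-4, 0, 0], 0]
    - [110, [-9, 0, 0], 0]
    - [110, [-12, 0, -4], 0]
    - [110, [-14, 0, -9], 0]
    - [110, [-14, 0, -14], 0]

```text
clock: 17.8
tcp_pos: [0.5887, -0.1, 0.4028]
eef_rot: [[-0.009, 0.999, 0.038], [-0.011, 0.038, -0.999], [-1.0, -0.01, 0.011]]
ft_force: [1.1, 1.1, 0.8]
grip_width: 0.0535
```

```bash
python3 - <<'E'
from h import *
s=st();a=snap('scene','r4s');w=snap('wrist','r4');t=snap('top','r4t')
for c in['scene','wrist','top']:
  for n in ['chisel','file','file_tip']:
    print(c,n,[(np.array(r['at']).round(4).tolist(),round(r['confidence'],2)) for r in env.tip_of(c,n)][:3])
cv2.imwrite('pics/r4m.png',np.hstack([cv2.resize(a[110:290,80:280],(400,360),interpolation=2),cv2.resize(t[130:330,60:300],(400,333),interpolation=2).__class__ and cv2.copyMakeBorder(cv2.resize(w,(400,300)),0,60,0,0,0)]))
E
```

```text
t 17.8 tcp [ 0.5887 -0.1     0.4028] w 0.05345962902572242 F [1.0865 1.0888 0.829 ]
[[-0.0092  0.9992  0.0382]
 [-0.0113  0.0381 -0.9992]
 [-0.9999 -0.0096  0.0109]]
q [ 0.3651  0.579  -0.3937  1.662   0.2728  0.9633 -0.0916]
scene chisel [([0.1801, 0.2933, 0.0105], 0.66), ([0.5923, -0.2791, 0.0562], 0.56), ([0.5175, -0.2845, 0.0001], 0.34)]
scene file [([0.5758, 0.3552, 0.0115], 0.7)]
scene file_tip [([0.5727, 0.2204, 0.0109], 0.77)]
wrist chisel [([0.5928, -0.2789, 0.0553], 0.76)]
wrist file []
wrist file_tip []
top chisel [([0.1813, 0.2982, 0.0054], 0.83), ([0.5986, -0.279, 0.0559], 0.8), ([0.3505, 0.1204, 0.0022], 0.53)]
top file [([0.5732, 0.3562, 0.0064], 0.57)]
top file_tip [([0.5788, 0.2205, 0.0115], 0.69)]
```

View pics/r4m.png

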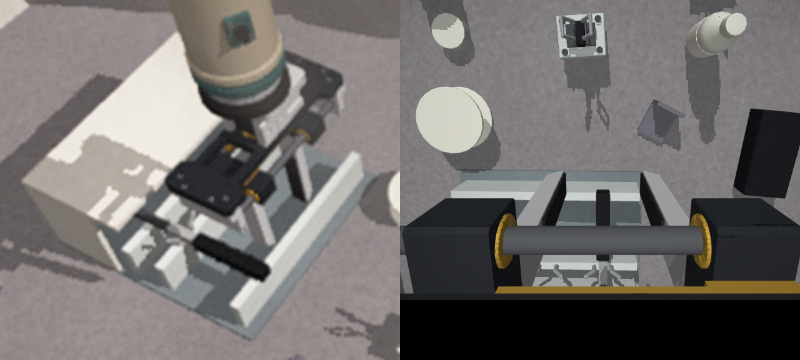

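The chisel lies in fork 2: the networks read its neck at (0.5925,-0.279,0.056), and the handle rests on the rail. The file hasn't moved, so I go for it now.

apply_moves:
  deltas:
    - [110, [0, 0, -5], 0]
    - [110, [0, -0.5, -11], 0]
    - [110, [0, -1, -17], 0]
    - [110, [0, -2, -23], 0.03]
    - [110, [0, -2.5, -29], 0.059]

```text
clock: 19.02
tcp_pos: [0.552, 0.188, 0.3981]
eef_rot: [[-0.013, 1.0, -0.023], [-0.011, -0.023, -1.0], [-1.0, -0.013, 0.011]]
ft_force: [1.0, 0.8, -0.2]
grip_width: 0.0532
```

```bash
python3 - <<'E'
from h import *
s={'tcp_pos':[.497,.3081,.2044],'eef_rot':np.array([[-.0025,.9992,.0402],[-.006,.0402,-.9992],[-1,-.0027,.0059]])}
print('g1',atz('wrist',539,144,.019,s),atz('wrist',521,243,.019,s))
snap('wrist','f0')
s=st()
go((.5753,.318,.060),(19.2,0,0),-1.4,s)
E
```

```text
g1 [0.5745 0.3751 0.019 ] [0.5736 0.3362 0.019 ]
t 19.07 tcp [0.5494 0.1984 0.3986] w 0.05318495911252042 F [-1.5324  6.5608  1.8615]
[[-0.0135  0.9998 -0.0121]
 [-0.0018 -0.0121 -0.9999]
 [-0.9999 -0.0135  0.002 ]]
q [-0.1415  0.5668 -0.3945  1.7001  0.2529  0.9389 -0.6455]
shift [ 14.6    2.9  -12.06] roll 0.012
```

apply_moves:
  deltas:
    - [110, [2, 1, -4], 0.01]
    - [110, [5, 2.5, -8], 0.01]
    - [110, [8, 2.8, -12], 0.01]
    - [110, [10, 2.8, -12], 0.01]
    - [110, [10, 2.8, -12], 0.01]

```text
clock: 19.7
tcp_pos: [0.5771, 0.3173, 0.296]
eef_rot: [[-0.017, 1.0, -0.022], [-0.004, -0.022, -1.0], [-1.0, -0.017, 0.005]]
ft_force: [0.9, -1.0, 1.2]
grip_width: 0.0532
```

```bash
python3 - <<'E'
from h import *
s=env.sense();a=snap('wrist','f1')
for n in ['file','file_tip']: print([(np.array(r['at']).round(4).tolist(),round(r['confidence'],2)) for r in env.tip_of('wrist',n)][:3])
s=st();go((.5743,.318,.0135),(19.15,0,0),-1.3,s)
E
```

```text
[([0.5803, 0.3567, 0.0108], 0.91), ([0.4982, 0.3781, 0.0529], 0.55)]
[]
t 19.85 tcp [0.5783 0.3171 0.299 ] w 0.05334739178152433 F [0.1503 0.4575 0.1272]
[[-0.012   0.9997 -0.0235]
 [-0.0015 -0.0235 -0.9997]
 [-0.9999 -0.012   0.0017]]
q [-0.3476  0.7819 -0.3407  1.5699  0.3099  0.8547 -0.8274]
shift [ 9.41 -0.05 -0.13] roll -0.001
```

View pics/f1.png

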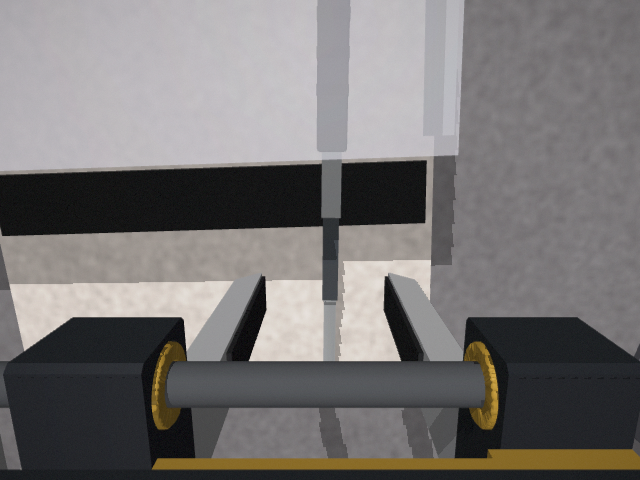

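The file is aligned with the fingers (u≈331, neck from v=152 to 218). I descend and grip.

apply_moves:
  deltas:
    - [110, [3, 0.1, -0.1], 0]
    - [110, [6, 0.1, -0.1], 0]
    - [110, [8.5, 0.1, -0.1], 0]
    - [110, [9.2, 0.1, -0.1], 0]
    - [110, [9.2, 0.1, -0.1], 0]

```text
clock: 20.48
tcp_pos: [0.5787, 0.3177, 0.208]
eef_rot: [[-0.011, 1.0, -0.024], [-0.001, -0.024, -1.0], [-1.0, -0.011, 0.001]]
ft_force: [0.0, 0.7, 0.4]
grip_width: 0.0532
```

apply_moves:
  deltas:
    - [255, [0, 0, 0], 0]
    - [255, [0, 0, 0], 0]
    - [255, [0, 0, 0], 0]
    - [255, [0, 0, 0], 0]
    - [255, [0, 0, 0], 0]
  grip_force: 60

```text
clock: 21.1
tcp_pos: [0.5787, 0.3177, 0.208]
eef_rot: [[-0.011, 1.0, -0.024], [-0.001, -0.024, -1.0], [-1.0, -0.011, 0.001]]
ft_force: [-0.1, 0.1, 1.6]
grip_width: 0.0094
```

```bash
python3 - <<'E'
from h import *
s=st();snap('wrist','f2')
im=cv2.imread('pics/f2.png').astype(int).sum(2)
for u in (318,323,328,333): print(u,im[100:330:4,u].tolist())
for n in ['file']: print([(np.array(r['at']).round(4).tolist(),intool(r['at'],s),round(r['confidence'],2)) for r in env.tip_of('wrist',n)][:3])
E
```

```text
t 21.1 tcp [0.5787 0.3177 0.208 ] w 0.009416966521818365 F [-0.1032  0.0596  1.6344]
[[-0.011   0.9996 -0.0242]
 [-0.0009 -0.0242 -0.9997]
 [-0.9999 -0.011   0.0012]]
q [-0.373   0.9006 -0.2971  1.6093  0.3578  0.6957 -0.8668]
318 [573, 574, 578, 579, 578, 577, 578, 578, 579, 581, 575, 577, 577, 578, 577, 569, 662, 665, 664, 662, 407, 409, 407, 410, 406, 405, 404, 404, 402, 405, 407, 407, 405, 407, 401, 402, 400, 408, 403, 403, 194, 186, 186, 189, 187, 181, 189, 188, 190, 185, 192, 188, 189, 186, 185, 181, 189, 189]
323 [572, 575, 574, 576, 576, 576, 575, 573, 581, 577, 579, 574, 578, 574, 575, 571, 663, 662, 663, 662, 407, 406, 418, 407, 403, 403, 404, 405, 408, 408, 411, 403, 404, 403, 404, 402, 398, 405, 405, 400, 197, 190, 186, 186, 186, 187, 185, 186, 184, 188, 182, 187, 194, 188, 186, 183, 190, 191]
328 [576, 576, 572, 581, 575, 577, 576, 573, 576, 577, 576, 578, 578, 581, 579, 572, 661, 663, 663, 612, 405, 403, 410, 409, 405, 401, 402, 405, 407, 401, 403, 400, 406, 406, 404, 403, 407, 404, 396, 400, 197, 186, 192, 188, 179, 185, 191, 185, 187, 186, 181, 185, 179, 188, 185, 256, 248, 258]
333 [580, 577, 575, 577, 576, 576, 579, 573, 577, 575, 577, 578, 577, 569, 580, 569, 663, 663, 661, 553, 407, 404, 410, 403, 404, 399, 401, 408, 398, 400, 409, 405, 400, 403, 400, 396, 403, 403, 403, 397, 193, 184, 188, 188, 194, 184, 192, 181, 252, 258, 256, 256, 254, 248, 255, 255, 258, 253]
[]
```

The fingertips overlap the shank a little less than last time, so I regrip 3 mm lower.

apply_moves:
  deltas:
    - [215, [0, 0, 0], 0]
    - [215, [0, 0, 0], 0]
    - [215, [0.4, 0, 0], 0]
    - [215, [0.4, 0, 0], 0]
    - [255, [0.4, 0, 0], 0]

```text
clock: 21.82
tcp_pos: [0.5786, 0.3177, 0.2038]
eef_rot: [[-0.011, 1.0, -0.024], [-0.001, -0.024, -1.0], [-1.0, -0.011, 0.001]]
ft_force: [0.4, -0.6, 0.2]
grip_width: 0.0092
```

apply_moves:
  deltas:
    - [255, [0, 0, 0], 0]
    - [255, [0, 0, 0], 0]
    - [255, [0, 0, 0], 0]
  grip_force: 60

```text
clock: 22.2
tcp_pos: [0.5785, 0.3177, 0.2038]
eef_rot: [[-0.011, 1.0, -0.024], [-0.001, -0.024, -1.0], [-1.0, -0.011, 0.001]]
ft_force: [0.2, -0.3, 0.1]
grip_width: 0.0093
```

```bash
python3 - <<'E'
from h import *
s=st();im=snap('wrist','f2b').astype(int).sum(2)
v=[v for v in range(220,300) if im[v,323]<300][0];p=atz('wrist',325,v,.018,s);print(v,p,intool(p,s))
E
```

```text
t 22.2 tcp [0.5785 0.3177 0.2038] w 0.009270655449173987 F [ 0.2336 -0.3264  0.0776]
[[-0.0114  0.9996 -0.0241]
 [-0.0011 -0.0241 -0.9997]
 [-0.9999 -0.0113  0.0014]]
q [-0.3742  0.9063 -0.2949  1.6105  0.3598  0.6891 -0.8685]
262 [0.5762 0.3355 0.018 ] [18.5765 -0.0611 -1.7974]
```

apply_moves:
  deltas:
    - [255, [-0.5, 0, 0], 0]
    - [255, [-0.8, 0, 1.5], 0]
    - [255, [-0.8, 0, 5], 0]
    - [255, [-0.8, 0, 9], 0]
    - [255, [-0.8, 0, 13.5], 0]

```text
clock: 22.88
tcp_pos: [0.5752, 0.1807, 0.2123]
eef_rot: [[-0.011, 1.0, -0.024], [-0.002, -0.024, -1.0], [-1.0, -0.011, 0.002]]
ft_force: [0.6, -0.4, -0.7]
grip_width: 0.009
```

apply_moves:
  deltas:
    - [255, [-1, 0, 0.5], 0]
    - [255, [-5, 0, 0.5], 0]
    - [255, [-9, 0, 2], -0.04]
    - [255, [-9, 0, 6], -0.1]
    - [255, [-9, 0, 10], -0.105]

```text
clock: 23.5
tcp_pos: [0.5738, 0.0805, 0.3039]
eef_rot: [[-0.009, 0.997, 0.083], [-0.001, 0.083, -0.997], [-1.0, -0.009, 0.0]]
ft_force: [0.6, 0.0, -1.4]
grip_width: 0.0095
```

```bash
python3 - <<'E'
from h import *
snap('scene','f3')
s=st()
for n in ['file','file_tip']: print([(np.array(r['at']).round(4).tolist(),intool(r['at'],s),round(r['confidence'],2)) for r in env.tip_of('scene',n)][:3])
s=st()
go((.5517,.035,.102),(19.1,0,-3.85),4.55,s)
E
```

```text
t 23.55 tcp [0.5737 0.0732 0.303 ] w 0.009100389316867975 F [-0.4684 -4.9249 -1.4423]
[[-0.0115  0.9971  0.0752]
 [-0.0078  0.0751 -0.9971]
 [-0.9999 -0.0121  0.0069]]
q [ 0.0764  0.6863 -0.4006  1.8037  0.3817  0.7421 -0.456 ]
[([0.5636, 0.1169, 0.1132], array([18.954 , -0.4487, -4.5644]), 0.91)]
[([0.5815, -0.0137, 0.1092], array([19.4348,  0.3604,  8.5901]), 0.88), ([0.3579, 0.1175, -0.0017], array([ 30.679 , -20.8161,  -6.2495]), 0.58), ([0.4987, 0.3437, -0.0047], array([ 30.6414,  -5.0748, -27.7486]), 0.22)]
t 23.65 tcp [0.5739 0.0783 0.303 ] w 0.009161975597420498 F [-0.0163  0.8851 -0.2602]
[[-0.0106  0.997   0.0767]
 [-0.003   0.0767 -0.9971]
 [-0.9999 -0.0108  0.0021]]
q [ 0.0714  0.6875 -0.4044  1.8021  0.3794  0.7408 -0.4603]
shift [ 1.03 -2.31  7.95] roll -0.003
```

apply_moves:
  deltas:
    - [255, [0, -1.2, 3], 0]
    - [255, [0, -2.3, 6], 0]
    - [255, [0.3, -2.3, 8.1], 0]
    - [255, [1, -2.3, 8.1], 0]
    - [255, [1, -2.3, 8.1], 0]

```text
clock: 24.28
tcp_pos: [0.5572, -0.0026, 0.2928]
eef_rot: [[-0.011, 0.997, 0.078], [-0.001, 0.078, -0.997], [-1.0, -0.011, 0.001]]
ft_force: [-0.2, 0.2, -0.8]
grip_width: 0.0091
```

```bash
python3 - <<'E'
from h import *
a=snap('wrist','f4');s=st();im=a.astype(int).sum(2)
c=im[130:300,324];print(c[::3].tolist())
go((.5517,.035,.102),(19.1,0,-4.0),4.55,s)
go((.5517,.035,.056),(19.1,0,-4.0),4.55,s)
# compare with c2
o=cv2.imread('pics/c2.png')
for n,i in(('c2',o),('f4',a)):
    g=cv2.cvtColor(i,cv2.COLOR_BGR2GRAY)
    print(n,'row 215',g[215,265:385:2].tolist())
E
```

```text
t 24.32 tcp [ 0.5572 -0.0024  0.2931] w 0.009010550008031174 F [-0.8126  1.1206  0.2188]
[[-0.0109  0.9968  0.0789]
 [-0.0014  0.0789 -0.9969]
 [-0.9999 -0.011   0.0006]]
q [ 0.2153  0.6779 -0.4052  1.8696  0.4011  0.6865 -0.348 ]
[107, 104, 103, 97, 102, 93, 102, 88, 101, 94, 67, 369, 370, 511, 509, 503, 510, 505, 508, 501, 504, 506, 500, 504, 508, 502, 502, 501, 502, 503, 502, 503, 501, 497, 500, 501, 502, 496, 501, 501, 500, 495, 498, 501, 264, 235, 234, 233, 228, 230, 229, 229, 220, 229, 226, 224, 226]
shift [ 0.01 -0.04  0.21] roll -0.0
shift [4.61 0.01 0.21] roll -0.0
c2 row 215 [143, 143, 143, 141, 142, 129, 197, 214, 186, 78, 79, 79, 147, 162, 153, 125, 134, 130, 122, 112, 104, 96, 126, 167, 168, 168, 167, 167, 166, 166, 165, 165, 167, 166, 168, 167, 167, 132, 97, 96, 95, 95, 93, 90, 138, 140, 159, 157, 136, 60, 78, 78, 80, 211, 214, 176, 134, 138, 139, 138]
f4 row 215 [146, 148, 148, 147, 144, 193, 209, 208, 207, 208, 142, 161, 158, 136, 80, 80, 91, 93, 95, 92, 97, 109, 152, 167, 168, 168, 166, 168, 168, 169, 167, 168, 165, 168, 168, 166, 167, 145, 75, 142, 144, 144, 145, 105, 152, 164, 152, 113, 52, 53, 70, 202, 208, 206, 187, 101, 136, 136, 135, 135]
```

apply_moves:
  deltas:
    - [255, [1, 0, 0.1], 0]
    - [255, [2, 0, 0.1], 0]
    - [255, [3, 0, 0.1], 0]
    - [255, [3.4, 0, 0.1], 0]
    - [255, [3.8, 0, 0.1], 0]
  grip_force: 60

```text
clock: 24.95
tcp_pos: [0.5569, -0.0034, 0.2548]
eef_rot: [[-0.011, 0.997, 0.079], [-0.001, 0.079, -0.997], [-1.0, -0.011, 0.0]]
ft_force: [-0.7, -0.7, 0.1]
grip_width: 0.0093
```

apply_moves:
  deltas:
    - [255, [0.3, 0, 0], 0]
    - [255, [0.6, 0, 0], 0]
    - [255, [0.9, 0, 0], 0]
    - [255, [1.1, 0, 0], 0]
    - [255, [1.1, 0, 0], 0]

```text
clock: 25.58
tcp_pos: [0.5569, -0.0037, 0.2451]
eef_rot: [[-0.01, 0.997, 0.079], [-0.002, 0.079, -0.997], [-1.0, -0.01, 0.002]]
ft_force: [-2.5, -1.6, 12.8]
grip_width: 0.0092
```

```bash
python3 - <<'E'
from h import *
a=snap('wrist','f5');env.get_image('scene');s=st()
for c in('scene','wrist'):
  for n in ['file','file_tip']: print(c,[(np.array(r['at']).round(4).tolist(),intool(r['at'],s),round(r['confidence'],2)) for r in env.tip_of(c,n)][:3])
o=cv2.imread('pics/c3.png');g=[cv2.cvtColor(i,cv2.COLOR_BGR2GRAY) for i in(o,a)]
for v in(185,215): print(v,[i[v,270:390:2].tolist() for i in g])
E
```

```text
t 25.68 tcp [ 0.5569 -0.0036  0.2452] w 0.009539705455635369 F [-3.2954 -1.8714 12.2761]
[[-0.0098  0.9968  0.0788]
 [-0.0024  0.0788 -0.9969]
 [-0.9999 -0.0099  0.0016]]
q [ 0.1854  0.7479 -0.3579  1.8976  0.4487  0.5858 -0.3873]
scene [([0.5502, 0.0314, 0.0529], array([19.2283, -0.2053, -3.5776]), 0.57), ([0.4965, 0.3755, 0.0501], array([ 19.4776,  -2.8452, -38.3041]), 0.32)]
scene []
wrist [([0.5525, 0.0328, 0.0558], array([18.9357,  0.0321, -3.6985]), 0.68)]
wrist []
185 [[208, 179, 164, 162, 150, 140, 137, 135, 133, 131, 124, 121, 118, 113, 109, 105, 101, 93, 89, 85, 85, 100, 168, 170, 169, 170, 168, 168, 168, 168, 169, 168, 123, 96, 98, 101, 108, 111, 117, 122, 124, 127, 129, 130, 133, 137, 136, 140, 160, 180, 192, 163, 134, 207, 209, 210, 213, 179, 114, 138], [208, 208, 207, 208, 209, 207, 86, 79, 79, 78, 79, 78, 78, 101, 141, 141, 137, 138, 138, 144, 165, 167, 165, 165, 164, 165, 166, 166, 164, 165, 167, 164, 164, 151, 144, 142, 142, 142, 131, 121, 73, 57, 55, 77, 83, 82, 76, 75, 171, 207, 209, 210, 210, 209, 210, 210, 210, 177, 118, 141]]
215 [[203, 149, 156, 166, 158, 140, 111, 109, 79, 78, 78, 81, 76, 77, 77, 78, 84, 77, 75, 71, 167, 168, 167, 169, 169, 168, 167, 169, 167, 168, 166, 167, 167, 166, 167, 75, 74, 73, 73, 64, 56, 55, 76, 79, 80, 79, 73, 115, 149, 160, 163, 151, 122, 206, 208, 209, 209, 174, 123, 134], [148, 162, 164, 153, 131, 90, 208, 83, 79, 78, 78, 80, 78, 77, 79, 80, 80, 60, 55, 86, 122, 123, 164, 164, 165, 164, 165, 164, 165, 166, 165, 165, 165, 166, 166, 61, 55, 58, 59, 59, 58, 59, 57, 78, 77, 81, 77, 118, 153, 162, 165, 148, 124, 208, 211, 210, 211, 178, 113, 137]]
```

apply_moves:
  deltas:
    - [120, [-0.1, 0, 0], 0]
    - [120, [-0.1, 0, 0], 0]
    - [120, [-0.1, 0, 0], 0]
    - [120, [-3, 0, 0], 0]
    - [120, [-8, 0, 0], 0]

```text
clock: 26.5
tcp_pos: [0.5571, -0.0036, 0.3243]
eef_rot: [[-0.014, 0.997, 0.079], [-0.002, 0.079, -0.997], [-1.0, -0.014, 0.001]]
ft_force: [0.6, -0.0, -0.6]
grip_width: 0.0495
```

apply_moves:
  deltas:
    - [120, [-2, 0, 0], 0]
    - [120, [-2, 0, -4], 0]
    - [120, [-2, 0, -7.3], 0]
    - [120, [-2, 0, -7.3], 0]

```text
clock: 27.0
tcp_pos: [0.5511, 0.0723, 0.3444]
eef_rot: [[-0.014, 0.996, 0.084], [-0.0, 0.084, -0.996], [-1.0, -0.014, -0.001]]
ft_force: [-0.1, -1.5, -0.6]
grip_width: 0.0499
```

```bash
python3 - <<'E'
from h import *
snap('wrist','f6');env.get_image('scene');s=st()
for c in('scene','wrist'):
  for n in ['file','file_tip']: print(c,[(np.array(r['at']).round(4).tolist(),intool(r['at'],s),round(r['confidence'],2)) for r in env.tip_of(c,n)][:3])
s=st();go((.5522,.034,.056),(18,0,3.6),4.55,s)
E
```

```text
t 27.1 tcp [0.5516 0.0688 0.344 ] w 0.04954637986830217 F [-0.3249 -0.1021 -0.3622]
[[-0.0148  0.9967  0.0792]
 [-0.0031  0.0792 -0.9969]
 [-0.9999 -0.015   0.002 ]]
q [ 0.1147  0.607  -0.4443  1.8311  0.3487  0.7971 -0.4313]
scene [([0.5497, 0.0374, 0.0547], array([28.9351,  0.0003,  3.0546]), 0.78)]
scene [([0.5683, -0.1005, 0.056], array([28.8209,  0.7604, 16.9489]), 0.69)]
wrist [([0.5484, 0.0321, 0.0553], array([28.8787, -0.1721,  3.5728]), 0.68)]
wrist [([0.5671, -0.1033, 0.0593], array([28.4936,  0.6137, 17.2191]), 0.89)]
t 27.3 tcp [0.5517 0.0678 0.344 ] w 0.04985837422914376 F [ 0.0281 -0.5233 -0.5938]
[[-0.0147  0.9969  0.0769]
 [-0.0029  0.0768 -0.997 ]
 [-0.9999 -0.0149  0.0018]]
q [ 0.1163  0.607  -0.444   1.831   0.3484  0.797  -0.4316]
shift [10.81  0.21 -0.27] roll -0.002
```

apply_moves:
  deltas:
    - [120, [3, 0.2, -0.2], 0]
    - [120, [7, 0.2, -0.2], 0]
    - [120, [10, 0.2, -0.2], 0]
    - [120, [10.7, 0.2, -0.2], 0]
    - [120, [10.7, 0.2, -0.2], 0]

```text
clock: 27.92
tcp_pos: [0.5522, 0.0694, 0.2372]
eef_rot: [[-0.015, 0.997, 0.076], [-0.003, 0.076, -0.997], [-1.0, -0.015, 0.002]]
ft_force: [0.1, -0.7, -0.4]
grip_width: 0.0497
```

apply_moves:
  deltas:
    - [255, [0, 0, 0], 0]
    - [255, [0, 0, 0], 0]
    - [255, [0, 0, 0], 0]
    - [255, [0, 0, 0], 0]
    - [255, [0, 0, 0], 0]
  grip_force: 60

```text
clock: 28.55
tcp_pos: [0.5522, 0.0694, 0.2375]
eef_rot: [[-0.015, 0.997, 0.076], [-0.003, 0.076, -0.997], [-1.0, -0.015, 0.002]]
ft_force: [-0.9, -0.4, 3.7]
grip_width: 0.0177
```

```bash
python3 - <<'E'
from h import *
s=st();print(intool((.5517,.0328,.056),s))
E
```

```text
t 28.55 tcp [0.5522 0.0694 0.2375] w 0.01766458922113726 F [-0.8936 -0.3589  3.7296]
[[-0.0146  0.997   0.0764]
 [-0.0031  0.0763 -0.9971]
 [-0.9999 -0.0148  0.002 ]]
q [ 0.0499  0.7605 -0.3515  1.8995  0.4512  0.5755 -0.5232]
[18.16  -0.06   3.613]
```

apply_moves:
  deltas:
    - [255, [-1, 0, 0], 0]
    - [255, [-2, 0, 0], 0]
    - [255, [-4, 0, 0], 0]
    - [255, [-7, 0, 0], 0]
    - [255, [-7.5, 0, 0], 0]

```text
clock: 29.18
tcp_pos: [0.5541, 0.0699, 0.3147]
eef_rot: [[-0.01, 0.997, 0.076], [-0.002, 0.076, -0.997], [-1.0, -0.01, 0.001]]
ft_force: [-0.1, 1.0, -1.4]
grip_width: 0.0176
```

```bash
python3 - <<'E'
from h import *
env.get_image('scene');s=st()
for n in ['file','file_tip']: print([(np.array(r['at']).round(4).tolist(),intool(r['at'],s),round(r['confidence'],2)) for r in env.tip_of('scene',n)][:3])
s=st();d=np.array([.0377,-.9993,0])
go(np.array([.5132,-.282,.0925])-d*.165,(18.1,0,3.6),2.16,s)
E
```

```text
t 29.23 tcp [0.5538 0.0697 0.3141] w 0.017595084759692507 F [ 0.113  -0.0611 -0.2597]
[[-0.0113  0.997   0.0761]
 [-0.0027  0.076  -0.9971]
 [-0.9999 -0.0114  0.0018]]
q [ 0.0983  0.6496 -0.4236  1.8514  0.3803  0.7332 -0.462 ]
[([0.5531, 0.0373, 0.1345], array([17.9731, -0.1137,  3.1952]), 0.81), ([0.6647, -0.0653, -0.0045], array([31.7737, 10.3922, 14.2493]), 0.64), ([0.5159, -0.3071, 0.1166], array([19.8965, -6.4208, 37.2492]), 0.27)]
[([0.5665, -0.1, 0.1344], array([18.0045,  0.1785, 16.9873]), 0.67), ([0.5158, -0.2824, 0.0017], array([31.3793, -6.1116, 34.765 ]), 0.22)]
t 29.32 tcp [0.5531 0.0695 0.3123] w 0.017084245927801018 F [-0.311  -0.8483 -1.0468]
[[-0.0147  0.997   0.0762]
 [-0.0033  0.0761 -0.9971]
 [-0.9999 -0.015   0.0022]]
q [ 0.0977  0.6521 -0.4225  1.8531  0.3807  0.7325 -0.4623]
shift [ 4.   -5.55 14.61] roll 0.039
```

apply_moves:
  deltas:
    - [255, [0, -1, 3], 0]
    - [255, [0, -2.5, 7], 0.01]
    - [255, [0, -4, 11], 0.025]
    - [255, [2, -5.5, 14.3], 0.039]
    - [255, [4, -5.5, 14.3], 0.039]

```text
clock: 29.95
tcp_pos: [0.5069, -0.0811, 0.2718]
eef_rot: [[-0.018, 0.999, 0.031], [-0.005, 0.031, -0.999], [-1.0, -0.018, 0.005]]
ft_force: [-0.3, 1.2, 0.3]
grip_width: 0.0176
```

apply_moves:
  deltas:
    - [255, [0, 0, 0], 0]
    - [255, [0, 0, 0], 0]

```text
clock: 30.2
tcp_pos: [0.5069, -0.0808, 0.2715]
eef_rot: [[-0.019, 0.999, 0.032], [-0.005, 0.032, -0.999], [-1.0, -0.019, 0.004]]
ft_force: [0.5, -0.7, -0.5]
grip_width: 0.0176
```

```bash
python3 - <<'E'
from h import *
env.get_image('scene');s=st()
for n in ['file','file_tip']: print([(np.array(r['at']).round(4).tolist(),intool(r['at'],s),round(r['confidence'],2)) for r in env.tip_of('scene',n)][:3])
print([(np.array(r['at']).round(4).tolist()) for r in env.tip_of('scene','chisel')])
s=st();d=np.array([.0377,-.9993,0])
for k in (.1,0):go(np.array([.5132,-.282,.0925])-d*k,(18.1,0,3.55),2.16,s)
E
```

```text
t 30.25 tcp [ 0.5072 -0.0806  0.272 ] w 0.01743002426882128 F [-0.0855 -0.4024 -0.6104]
[[-0.0176  0.9993  0.0323]
 [-0.005   0.0323 -0.9995]
 [-0.9998 -0.0178  0.0044]]
q [ 0.3528  0.6648 -0.3781  1.9984  0.4422  0.5767 -0.2998]
[([0.5019, -0.1151, 0.0874], array([18.48  , -0.3141,  3.3503]), 0.72)]
[([0.5094, -0.2483, 0.0964], array([17.6332, -0.0103, 16.6914]), 0.85)]
[[0.1787, 0.2954, 0.0111], [0.5926, -0.2766, 0.0579]]
t 30.4 tcp [ 0.5073 -0.0806  0.2723] w 0.017535439471574283 F [ 0.2139  0.0429 -1.2709]
[[-0.0168  0.9993  0.0323]
 [-0.0052  0.0322 -0.9995]
 [-0.9998 -0.0169  0.0047]]
q [ 0.3527  0.6641 -0.3781  1.9983  0.4423  0.5766 -0.3   ]
shift [-0.07  0.17  6.52] roll -0.005
shift [-0.03  0.22 16.52] roll -0.005
```

apply_moves:
  deltas:
    - [255, [0, 0.2, 3], -0.005]
    - [255, [0, 0.2, 6.5], -0.005]
    - [255, [0, 0.2, 10], -0.005]
    - [255, [0, 0.2, 14], -0.005]
    - [255, [0, 0.2, 16.6], -0.005]

```text
clock: 31.02
tcp_pos: [0.5146, -0.2484, 0.2735]
eef_rot: [[-0.016, 0.999, 0.036], [-0.006, 0.036, -0.999], [-1.0, -0.016, 0.006]]
ft_force: [0.5, -1.1, 0.5]
grip_width: 0.0176
```

apply_moves:
  deltas:
    - [255, [0, 0, 0], 0]
    - [255, [0, 0, 0], 0]

```text
clock: 31.28
tcp_pos: [0.5148, -0.2471, 0.2737]
eef_rot: [[-0.016, 0.999, 0.037], [-0.005, 0.037, -0.999], [-1.0, -0.016, 0.005]]
ft_force: [0.2, -0.1, 0.4]
grip_width: 0.0173
```

```bash
python3 - <<'E'
from h import *
env.get_image('scene');s=st()
for n in ['file']: print([(np.array(r['at']).round(4).tolist(),intool(r['at'],s),round(r['confidence'],2)) for r in env.tip_of('scene',n)][:3])
s=st()
go(np.array([.5132,-.282,.056]),(18.1,0,3.5),2.16,s)
E
```

```text
t 31.32 tcp [ 0.5149 -0.2466  0.2738] w 0.017600650531018478 F [ 0.6077  0.8801 -1.5307]
[[-0.0157  0.9992  0.038 ]
 [-0.0053  0.0379 -0.9993]
 [-0.9999 -0.0159  0.0047]]
q [ 0.659   0.7252 -0.4177  1.8426  0.457   0.684   0.0085]
[([0.51, -0.2813, 0.0921], array([18.1927, -0.3361,  3.3584]), 0.87)]
t 31.38 tcp [ 0.515  -0.2466  0.2737] w 0.01732079961980891 F [-0.3272  0.4271 -1.139 ]
[[-0.0158  0.9991  0.0384]
 [-0.0054  0.0383 -0.9993]
 [-0.9999 -0.016   0.0048]]
q [ 0.6587  0.7253 -0.4176  1.8426  0.4571  0.6841  0.0086]
shift [ 3.69  0.04 -0.07] roll 0.001
```

apply_moves:
  deltas:
    - [255, [0.8, 0, 0], 0]
    - [255, [1.6, 0, 0], 0]
    - [255, [2.4, 0, 0], 0]
    - [255, [3, 0, 0], 0]
    - [255, [3.4, 0, 0], 0]

```text
clock: 32.0
tcp_pos: [0.5143, -0.2467, 0.2391]
eef_rot: [[-0.016, 0.999, 0.038], [-0.005, 0.038, -0.999], [-1.0, -0.017, 0.005]]
ft_force: [0.0, 0.5, -0.8]
grip_width: 0.0174
```

apply_moves:
  deltas:
    - [255, [0.2, 0, 0], 0]
    - [255, [0.4, 0, 0], 0]
    - [255, [0.5, 0, 0], 0]
    - [255, [0.5, 0, 0], 0]

```text
clock: 32.5
tcp_pos: [0.5143, -0.2465, 0.2377]
eef_rot: [[-0.016, 0.999, 0.038], [-0.007, 0.038, -0.999], [-1.0, -0.016, 0.007]]
ft_force: [-7.1, 1.8, 28.5]
grip_width: 0.0174
```

```bash
python3 - <<'E'
from h import *
env.get_image('scene');s=st()
for n in ['file']: print([(np.array(r['at']).round(4).tolist(),intool(r['at'],s),round(r['confidence'],2)) for r in env.tip_of('scene',n)][:3])
E
```

```text
t 32.55 tcp [ 0.5143 -0.2465  0.2377] w 0.017435022467919073 F [-7.3614  2.4318 28.5512]
[[-0.0158  0.9992  0.038 ]
 [-0.0072  0.0379 -0.9993]
 [-0.9998 -0.016   0.0066]]
q [ 0.6347  0.7767 -0.3805  1.8624  0.4944  0.6108 -0.0245]
[([0.5106, -0.2835, 0.0563], array([18.1708, -0.2182,  3.5631]), 0.58)]
```

apply_moves:
  deltas:
    - [255, [-0.2, 0, 0], 0]
    - [110, [-0.2, 0, 0], 0]
    - [110, [-0.2, 0, 0], 0]
    - [110, [-0.2, 0, 0], 0]
    - [110, [-3, 0, 0], 0]

```text
clock: 33.22
tcp_pos: [0.5139, -0.2461, 0.2659]
eef_rot: [[-0.02, 0.999, 0.038], [-0.005, 0.038, -0.999], [-1.0, -0.02, 0.005]]
ft_force: [0.5, -0.4, 0.1]
grip_width: 0.0524
```

apply_moves:
  deltas:
    - [110, [-4, 0, 0], 0]
    - [110, [-9, 0, 0], 0]
    - [110, [-12, 0, -5], 0]
    - [110, [-14, 0, -11], 0]
    - [110, [-16, 0, -17], 0]

```text
clock: 33.85
tcp_pos: [0.5104, -0.0753, 0.4253]
eef_rot: [[-0.02, 0.999, 0.037], [-0.005, 0.037, -0.999], [-1.0, -0.02, 0.004]]
ft_force: [1.7, 0.1, 0.4]
grip_width: 0.0535
```

apply_moves:
  deltas:
    - [110, [0, 0, -4], 0]
    - [110, [0, 0, -7], 0]
    - [110, [0, 0, -7], 0]

```text
clock: 34.22
tcp_pos: [0.5076, -0.0029, 0.4251]
eef_rot: [[-0.02, 0.999, 0.042], [-0.004, 0.042, -0.999], [-1.0, -0.02, 0.004]]
ft_force: [-0.3, -1.6, 0.6]
grip_width: 0.0536
```

```bash
python3 - <<'E'
from h import *
st();a=snap('scene','e1');t=snap('top','e1t')
for c in['scene','top']:
  for n in ['chisel','chisel_tip','file','file_tip','scraper']:
    print(c,n,[(np.array(r['at']).round(4).tolist(),round(r['confidence'],2)) for r in env.tip_of(c,n)][:3])
cv2.imwrite('pics/e1m.png',np.hstack([cv2.resize(a[110:290,80:280],(420,378),interpolation=2),cv2.resize(t[120:300,390:590],(380,342),interpolation=2).__class__ and cv2.copyMakeBorder(cv2.resize(t[120:300,390:590],(380,342),interpolation=2),0,36,0,0,0)]))
E
```

```text
t 34.23 tcp [ 0.5076 -0.0029  0.4251] w 0.05359393846048742 F [-0.2654 -1.5843  0.603 ]
[[-0.0198  0.9989  0.0423]
 [-0.0044  0.0422 -0.9991]
 [-0.9998 -0.0199  0.0036]]
q [ 0.3381  0.4497 -0.5558  1.8637  0.2912  0.9303 -0.3116]
scene chisel [([0.5936, -0.2763, 0.0572], 0.6)]
scene chisel_tip [([0.072, 0.2528, 0.0058], 0.82), ([0.5132, -0.3088, 0.1177], 0.46)]
scene file [([0.5092, -0.2896, 0.053], 0.67)]
scene file_tip []
scene scraper []
top chisel [([0.1786, 0.2963, 0.0062], 0.75)]
top chisel_tip [([0.0729, 0.2515, 0.0055], 0.86)]
top file []
top file_tip []
top scraper []
```

View pics/e1m.png

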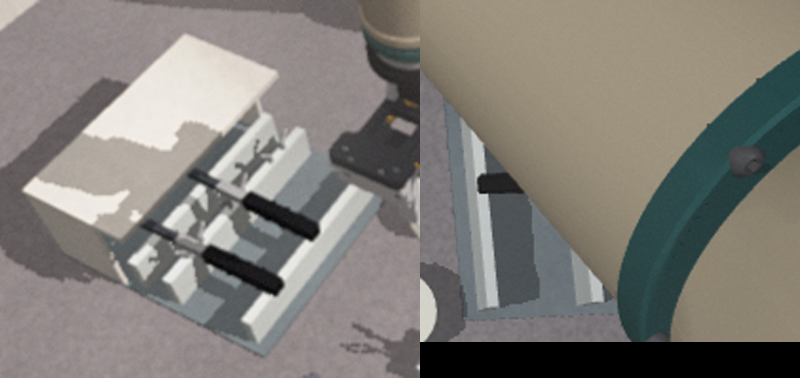

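Both tools lie in the rack with their handles on the rail: the file's handle ends at crop (315,230), the chisel's at (280,285). The hand is clear, so I hand in.

```bash
python3 -c "
from rig import env
print(env.close_job())"
```

```text
the job is handed in; nothing more can be done
None
```

The job is handed in at about 34 s. The chisel lies in fork 2 and the file in fork 1, both with their handles on the rail; no scraper was seen in any picture.

Each tool, chisel first, was drawn out by its shank and snapped into the grey clip. It was then released, taken again by the handle, slid in under the roof and lowered until it met the fork.

**Last checks:**
- **Scene view, after letting go:** the chisel's neck read about (0.594, -0.276, 0.057), and the file's about (0.509, -0.290, 0.053). The file reading is about 8 mm off along its length from the planned fork point (0.513, -0.282, 0.056). While still held, it read (0.511, -0.284, 0.056).
- **Seating:** the downward push stopped at the expected seat height for both, with about 14 N on the chisel and 28 N on the file.
- **Not confirmed:** the arm blocked most of the top view at the end. Neither blade tip was found, as both were under the roof.
- **Rest of the bench:** I saw nothing else moved, though I did not re-measure the bystanders after the last placing. The green look-alike was still in its place, and the purple clip was never approached.

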